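Nip a ring nut in the bench calliper with its thumb roller

ROBOT

A 7-joint arm with a two-finger parallel gripper is mounted at the origin on a cart in front of the work surface, level with it; the furniture and walls round the work are solid. World frame = base frame: x ahead of the robot, y to its left, z up, the work surface at z = 0. Lengths are in m, angles in rad, forces in N, time in s.
With the tool pointing down it reaches from about 0.425 to 0.825 m from the base axis. Payload 3.6 kg.
Tool frame: the origin (TCP) lies midway between the tips of the shut fingers; the grasp point (between the pads) lies 19 mm behind it (grip_point_offset is the distance from the TCP to the grasp point, in m); z points along the fingers, y is the line along which they close (so a half turn about z gives the same grasp; the last joint's range is limited). The gripper opens to 85 mm and grips with 20 to 120 N. Pads are 22 mm wide; open, the fingers measure 114 mm over their backs; the gripper's body (76 mm by 85 mm) begins 54 mm behind the grasp point. The pads swing forward as they close: fully open they stand 13 mm farther back than shut.
Start: joints at [1.246, 0.615, -0.013, 1.423, 0.008, 1.103, -0.04], TCP at [0.191, -0.621, 0.196] pointing down, gripper open.
Joint ranges: [-3.12, 3.12], [-0.3, 2.06], [-1.34, 1.32], [0.26, 2.42], [-1.36, 4.5], [0.01, 1.98], [-2.84, 2.84]. Speed limits (rad/s): [2.79, 2.79, 3.14, 3.14, 3.14, 3.14, 3.14].

INTERFACE

Orientations are given as a rotation vector (axis times angle).
In Python, from bench import * gives the robot as it stands. The module is installed in compiled form; this text tells all that it offers.
- The arm moves only by the shell command python3 -m pendant 'ROWS' [OPENING]. ROWS is a JSON object whose one key "targets" holds a list of rows, each an object of numbers: "dx", "dy", "dz": the shift along the tool's x, y, z in m; "yaw": the turn about the tool's z in rad. In form: {"targets": [{"dx": .., "dy": .., "dz": .., "yaw": ..}, ...]}. A call has 1 to 20 rows; each row is the pose to reach, as a shift and turn from the pose commanded when the call began, along the tool's axes at that moment; what a row does not reach only later rows make up. A row lasts 1/10 s, in which the tool goes at most 50 mm and 8.59 degrees, less where a joint would pass 70% of its speed; a pose out of reach is approached as far as the arm can. A call with a gripper value outside its range is refused whole. OPENING is the finger opening in m, from 0 to 0.0854, set as the call begins (- or left out, the last holds). The fingers move at their own pace and stop on an object; the grip force is fixed at half the most. Time passes only in rows, so rows that repeat a pose let the fingers close. It gives the time, the measured TCP pose, the force, the opening and the grip force at its end, in the units of the state.
- observe(): the state, without advancing time (a new reading comes with each control period).
- grab_frame(name): name is "scene" or "side" or "wrist"; returns a dict with "pixels" (480x640x3 uint8, red, green, blue), "intrinsics" (3x3 intrinsics, pixels), "k1" (the pictures are not rectified: a ray, as slopes to the right and down, at radius r is drawn at 1 + k1 r^2 times it, then the intrinsics apply), "position" and "attitude" of the camera in the world. Camera axes: x right, y up, looking along -z (the intrinsics and any distortion apply to the point x, -y, -z); pixel columns grow to the right and rows downward; lengths in m; the calibration is good to about 2 mm. A picture is of the moment at which its call begins. There is no depth.
- close_job(): hands the job in; it is judged then, once.
The state is a dict: "time_s": time; "q": joint angles; "joint_vel": joint speeds; "joint_efforts": joint torques, N m; "ee_pos": TCP position; "tool_rot": TCP orientation; "ft_force": force on the tool from outside, world axes, zero at the start; "ft_torque": the same for the moment, N m; "opening": finger opening in m; "finger_force": force on a finger pad.
Only numpy, scipy, OpenCV 4.12 (cv2) and the standard library are available. Lean on these libraries where they do the work, as an engineer would, in place of code of your own. Each camera call takes 0.05 s, during which the arm holds its last target. There are 200 camera calls.

TASK

Measure the outside of the loose black ring nut with the calliper clamped on edge in the bench stand: roll its jaws open with the thumb roller, set the nut flat on the rest, centred over the beam between the upright jaws, then roll the jaws shut until both bear snugly on the nut, and leave it nipped there. Move the carriage only by rolling the little wheel with a light fingertip, never by pushing the carriage or a jaw; nip the nut gently and leave the things round the work alone.

Things in the scene. Friction and masses are not known exactly. Their poses are not given: they have to be found in the camera images.
- ring_nut: Black steel ring nut, a short tube 24 mm in diameter and 16 mm high with notches in its upper rim, about 50 g, lying flat on the cloth. Origin: centre of its underside, z up. Its place and that of the gear may be swapped. Grasp it across the outside from above. The finished nip may hold it with 1 to 10 N; over 12 N is too hard. It ends flat on the rest, its centre within 4 mm of the beam's plane.
- stand: Fixed grey stand, 74 (x) x 236 (y) mm, plate 11 mm high, holding a digital calliper on edge, display to -x, outside jaws up. Origin: under its centre, on the cloth; y along the beam, the way the carriage opens; z up. Beam: plane x = 0, top edge at z = 47 mm. Upright jaws, 3 mm thick in x, end 79 mm above the cloth; the fixed jaw's face is at y = -95 mm, the moving jaw faces it.
- rest (a point): Point on top of the rest, 47.3 mm above the cloth, over the beam, 12 mm from the fixed jaw's face: the nut's place when it touches that jaw. Axes as the stand's. The rest is two flat aluminium blocks beside the beam: on +x to 17 mm, y from -23 to +23 mm of this point; on -x to 15 mm, y from -23 to +5 mm. Between open jaws the nut's centre goes half a gap (+y) from the fixed jaw's face.
- wheel_top (a point): Top of the thumb roller's rim, 61 mm above the cloth; moves with the carriage. The knurled steel roller (14 mm diameter, 6 mm wide, axis level, across the beam) stands 4 mm proud of its black housing (21 mm along the beam, 12 mm across). Press from above by feel, slower than 10 mm/s: the rim gives less than 1 mm. About 4 N drives it, 4 to 8 N is right, over 15 N is too hard.
- thumbwheel: The thumb roller; origin at its centre, 7 mm below wheel_top. It rolls without slip on the beam's top edge, so a fingertip drawn along its top takes the carriage the same way, half as far: finger towards the stand's +y opens, towards -y closes. A stroke ends when the roller has run under the whole fingertip: lift and start again. Once both jaws meet the nut it stalls and the fingertip slips.
- calliper_carriage (a joint): How far the carriage is open (m): the gap between the jaws is this + 0.5 mm; grows as it opens, at most 0.07; starts at 0.013 to 0.020, too narrow for the nut. 4 N of drag keeps it where it is left. Open it to some 0.028 to 0.032 to set the nut in. It reads about 0.022 to 0.0235 when the nut is nipped (the contact gives a little).
- calliper: The steel calliper held by the stand; calliper_c1 is its fixed upright jaw. On its carriage: calliper_carriage_c0 the black display body, top 51 mm above the cloth, calliper_carriage_c1 the moving upright jaw, about 40 mm from the roller on its -y side, roller_housing_c0 to c3 the roller's housing, top 57 mm. Pushing any of these parts of the carriage with over 3.5 N is forbidden.
- spur_gear: Bystander: grey steel spur gear with a white hub, 29 mm across, 13 mm high, lying flat near the nut. Not to be moved (15 mm).
- pill_bottle: Bystander: small white bottle with a blue label, 33 mm across, 50 mm high, standing beyond the nut. Not to be moved (15 mm).
- marker: Bystander: blue and white marker pen, 135 mm long, 17 mm thick, lying in front of the stand. Not to be moved (15 mm).
- solder_spool: Bystander: spool of solder with blue flanges, 59 mm across, 20 mm high, to the left of the stand. Not to be moved (15 mm).
There are look-alikes about, which are no part of the job. What is shaped like the ring_nut but purple or yellow is not meant.

How it is judged:
On the way, in this order (a step that is already met when the one before it is completed fails the run):
1. the jaws have been opened wider than the nut, with a finger on the roller (value of joint calliper_carriage above 0.0255 m and contact force between the fingers and thumbwheel above 0.3 N), for 0.1 s.
2. the nut stands flat on the rest between the jaws, let go (x of ring_nut in the frame of rest between -0.004 and 0.004 m and y of ring_nut in the frame of rest between -0.004 and 0.02 m and height (world z) of ring_nut below 0.0495 m and angle between ring_nut's own z axis and vertical below 0.1 rad and contact force between the fingers and ring_nut below 0.1 N), for 0.3 s.
3. rolled by the finger, both jaws bear on the nut (contact force between each of calliper_c1, calliper_carriage_c1 and ring_nut above 1 N and contact force between the fingers and thumbwheel above 0.3 N), for 0.1 s.
At the end, for the whole second after the job is handed in: The ring nut stands flat on the rest (within about 2 mm of its height and 0.1 rad of upright), its centre within 4 mm of the beam's plane, and both upright jaws bear on it with more than 0.3 N; the finger is off the roller (x of ring_nut in the frame of rest between -0.004 and 0.004 m and contact force between each of calliper_c1, calliper_carriage_c1 and ring_nut above 0.3 N and angle between ring_nut's own z axis and vertical below 0.1 rad and height (world z) of ring_nut below 0.0495 m); the robot touches nothing.
It fails at once if the roller is pressed with more than 15 N (contact force between the fingers and thumbwheel above 15 N).
It fails at once if a jaw squeezes the nut with more than 12 N (contact force between calliper_carriage_c1 and ring_nut above 12 N).
It fails at once if the carriage, its jaws or the roller's housing are pushed with more than 3.5 N (contact force between the fingers and calliper_carriage_c0 above 3.5 N or contact force between the fingers and calliper_carriage_c1 above 3.5 N or contact force between the fingers and roller_housing_c0 above 3.5 N or contact force between the fingers and roller_housing_c1 above 3.5 N or contact force between the fingers and roller_housing_c2 above 3.5 N or contact force between the fingers and roller_housing_c3 above 3.5 N).
It fails at once if a bystander is moved more than 15 mm (distance of any of spur_gear, pill_bottle, marker, solder_spool from where it was at the start of the episode above 0.015 m).
It also fails if it takes over 69 s, if anything falls off the work surface, if the arm or the gripper's body presses on something with over 40 N, if the wrist force passes 120 N, or if a joint passes its speed limit or range.

## Working session

There is one attempt and no reset: what is moved stays moved. The work goes in short steps, Python scripts to look and compute and a shell command to move; the robot and the scene stay as the last step left them, time stands still between calls to the robot, and variables do not carry over. Pictures are saved under pics/ and viewed, at most 10 in all, crops included, and the job is handed in when it is done.

```bash
mkdir -p pics; cat > h.py <<'E'
from bench import *
import numpy as np, cv2
from scipy.spatial.transform import Rotation as R
def att(a):
    a=np.array(a,float)
    if a.shape==(3,3): return a
    return R.from_rotvec(a).as_matrix() if a.size==3 else R.from_quat(a).as_matrix()
def ray(f,uv):
    K=np.array(f["intrinsics"],float); p=(np.array(uv,float)-K[:2,2])/[K[0,0],K[1,1]]
    s=p.copy()
    for _ in range(30): s=p/(1+f["k1"]*(s@s))
    d=att(f["attitude"])@np.array([s[0],-s[1],-1]); return np.array(f["position"],float),d/np.linalg.norm(d)
def onz(f,uv,z):
    o,d=ray(f,uv); return o+d*(z-o[2])/d[2]
def proj(f,P):
    c=att(f["attitude"]).T@(np.array(P,float)-np.array(f["position"])); s=np.array([c[0],-c[1]])/-c[2]
    s=s*(1+f["k1"]*(s@s)); K=np.array(f["intrinsics"]); return s*[K[0,0],K[1,1]]+K[:2,2]
def tri(obs):
    A=0;b=0
    for f,uv in obs:
        o,d=ray(f,uv);M=np.eye(3)-np.outer(d,d);A=A+M;b=b+M@o
    return np.linalg.solve(A,b)
def save(f,n): cv2.imwrite("pics/"+n+".png",f["pixels"][:,:,::-1])
E
python3 - <<'E'
from h import *
for n in("scene","side","wrist"):
    f=grab_frame(n);save(f,n+"0");print(n,f["position"],f["attitude"],f["k1"],np.array(f["intrinsics"]).tolist())
print(observe())
E
```

```text
scene [-0.30670217 -0.43010701  0.95294439] [ 0.71628489 -0.42997809 -1.06828547] -0.13688808454246154 [[623.7358236270396, 0.0, 307.35777530351737], [0.0, 623.7358236270396, 237.85287132769295], [0.0, 0.0, 1.0]]
side [ 0.50893605 -0.88995667  0.5192982 ] [1.09748139 0.00201339 0.05545843] 0.06255355662811206 [[587.5743881769409, 0.0, 322.8614356262521], [0.0, 587.5743881769409, 246.95885026751478], [0.0, 0.0, 1.0]]
wrist [ 0.26752309 -0.59720098  0.37222983] [-0.27574121  0.20780161 -1.26170368] -0.08294465992855925 [[431.33722023881563, 0.0, 321.48117904823465], [0.0, 431.33722023881563, 234.3091648445832], [0.0, 0.0, 1.0]]
{'time_s': 0.15, 'q': array([ 1.24647863,  0.6156859 , -0.01261969,  1.42453688,  0.00809619,
        1.10341092, -0.04041903]), 'joint_vel': array([-8.12663909e-04, -1.62742866e-03, -1.03982488e-03, -2.59215151e-03,
       -8.45304264e-04, -7.74100670e-05, -8.09102813e-05]), 'joint_efforts': array([ 1.35050337e-03, -4.69660163e+01,  2.59681530e-01, -1.71252126e+01,
        9.94535338e-03,  7.13621092e-03,  5.14247503e-06]), 'ee_pos': array([ 0.19055484, -0.6207494 ,  0.19480957]), 'tool_rot': array([-3.10487027e+00, -4.65863351e-01,  4.84087070e-04]), 'ft_force': array([ 0.19573117,  0.68338353, -0.74511275]), 'ft_torque': array([-0.01979809,  0.02888634, -0.03332431]), 'finger_force': 0.0, 'opening': 0.08542178509798527}
```

View pics/scene0.png

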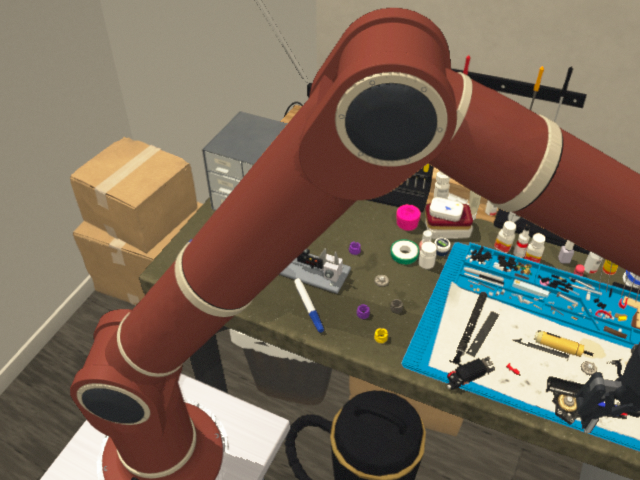

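View pics/side0.png

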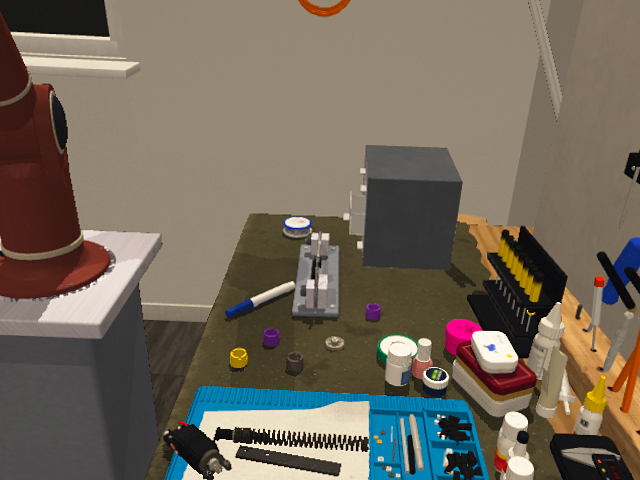

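The scene camera shows these nut-like things: black nut (397,305), purple (363,311) and (355,248), yellow (381,336), and gear (381,280). In the side view the black nut is at (294,362), purple at (272,338) and (373,312), yellow at (238,357). By its colour I choose the black one. Next I check it in a close crop, with the stand.

```bash
python3 - <<'E'
from h import *
s=grab_frame("scene");d=grab_frame("side")
for n,a,b in(("nut",(397,305),(294,362)),("gear",(381,280),(334,343)),("bottle",(428,250),(399,365))):
    print(n,tri([(s,a),(d,b)]),onz(s,a,.01),onz(d,b,.01))
print("stand corners(side)",[onz(d,p,.011).round(3) for p in((294,315),(338,315),(340,247),(301,245))])
c=cv2.resize(d["pixels"][220:385,220:420],None,fx=3.6,fy=3.6,interpolation=cv2.INTER_CUBIC)
cv2.imwrite("pics/crop1.png",c[:,:,::-1])
E
```

```text
nut [ 0.45383609 -0.24064105  0.00833964] [ 0.45481132 -0.23960552  0.01      ] [ 0.45286677 -0.245462    0.01      ]
gear [ 0.50705023 -0.18704435  0.00322535] [ 0.50264847 -0.18800266  0.01      ] [ 0.50634856 -0.19789534  0.01      ]
bottle [ 0.59787352 -0.25537196  0.02797831] [ 0.62326396 -0.24839614  0.01      ] [ 0.59664374 -0.24038744  0.01      ]
stand corners(side) [array([ 0.443, -0.133,  0.011]), array([ 0.51 , -0.127,  0.011]), array([0.509, 0.105, 0.011]), array([0.435, 0.106, 0.011])]
```

View pics/crop1.png

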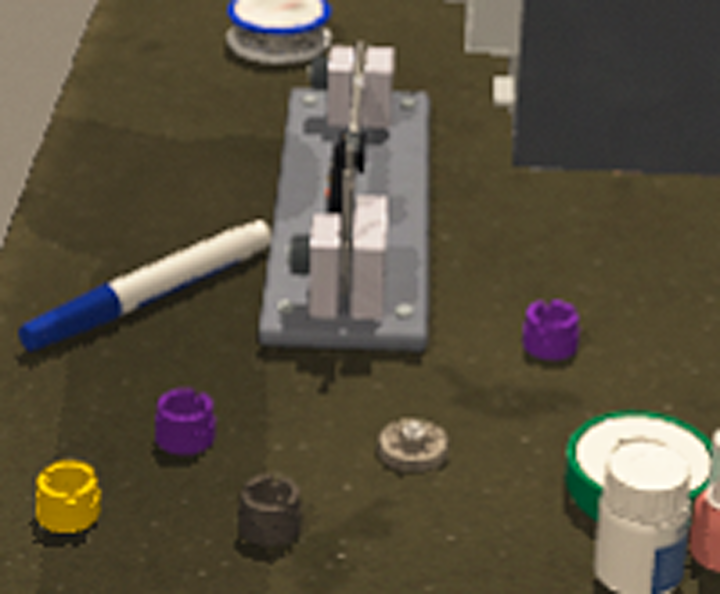

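The crop confirms it: dark notched ring at crop (270,510), with the purple ones, the yellow one and the white-hub gear all distinct. The display is on the world -x side, so stand +y is about world +y, with the jaws at the near end. Next I go above the work to measure with the wrist camera.

```bash
python3 - <<'E'
from h import *
o=observe();T=R.from_rotvec(o["tool_rot"]).as_matrix();f=grab_frame("wrist")
print(T.round(3));print("cam in tool",T.T@(f["position"]-o["ee_pos"]));print((T.T@att(f["attitude"])).round(3))
print("shift to over (0.42,-0.17,0.24):",T.T@(np.array([.42,-.17,.24])-o["ee_pos"]))
E
```

```text
[[ 0.956  0.293 -0.   ]
 [ 0.293 -0.956  0.001]
 [-0.    -0.001 -1.   ]]
cam in tool [ 0.08050762 -0.00024051 -0.17761051]
[[-0.001  0.948  0.317]
 [ 1.     0.001  0.001]
 [ 0.001  0.317 -0.948]]
shift to over (0.42,-0.17,0.24): [ 0.35163853 -0.36390619 -0.04443972]
```

```bash
python3 -m pendant '{"targets":[{"dx":0.03,"dy":-0.03,"dz":-0.04,"yaw":-0.1},{"dx":0.39,"dy":-0.36,"dz":-0.045,"yaw":-1.25},{"dx":0.39,"dy":-0.36,"dz":-0.045,"yaw":-1.25},{"dx":0.39,"dy":-0.36,"dz":-0.045,"yaw":-1.25},{"dx":0.39,"dy":-0.36,"dz":-0.045,"yaw":-1.25},{"dx":0.39,"dy":-0.36,"dz":-0.045,"yaw":-1.25},{"dx":0.39,"dy":-0.36,"dz":-0.045,"yaw":-1.25},{"dx":0.39,"dy":-0.36,"dz":-0.045,"yaw":-1.25},{"dx":0.39,"dy":-0.36,"dz":-0.045,"yaw":-1.25},{"dx":0.39,"dy":-0.36,"dz":-0.045,"yaw":-1.25},{"dx":0.39,"dy":-0.36,"dz":-0.045,"yaw":-1.25},{"dx":0.39,"dy":-0.36,"dz":-0.045,"yaw":-1.25},{"dx":0.39,"dy":-0.36,"dz":-0.045,"yaw":-1.25},{"dx":0.39,"dy":-0.36,"dz":-0.045,"yaw":-1.25},{"dx":0.39,"dy":-0.36,"dz":-0.045,"yaw":-1.25},{"dx":0.39,"dy":-0.36,"dz":-0.045,"yaw":-1.25},{"dx":0.39,"dy":-0.36,"dz":-0.045,"yaw":-1.25}]}'
python3 - <<'E'
from h import *
f=grab_frame("wrist");save(f,"w1");np.save("w1.npy",f,allow_pickle=True);T=R.from_rotvec(observe()["tool_rot"]).as_matrix();print(T.round(4))
E
```

```text
time_s: 2.0
ee_pos: [0.4575, -0.1637, 0.2407]
tool_rot: [-2.249, -2.194, 0.0]
ft_force: [-0.4, -0.8, 0.8]
opening: 0.0855
finger_force: 0.0
[[ 2.440e-02  9.997e-01 -1.000e-04]
 [ 9.997e-01 -2.440e-02 -0.000e+00]
 [-0.000e+00 -1.000e-04 -1.000e+00]]
```

View pics/w1.png

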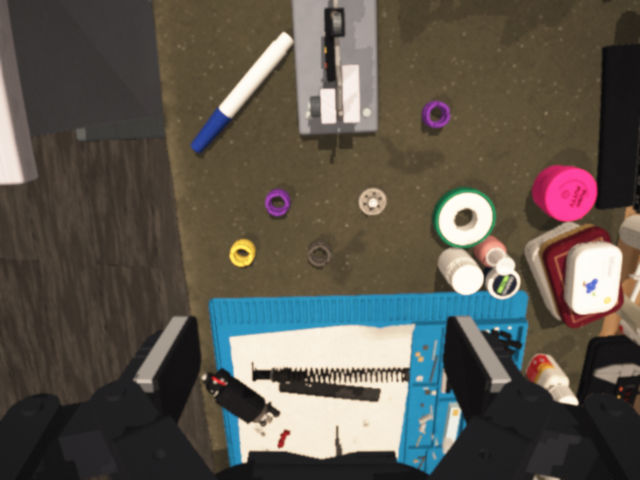

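The black nut is at (319,254), the gear at (372,202), and the stand's near end is at about (300-378,135). Now a closer look over the stand as the second view.

```bash
python3 -m pendant '{"targets":[{"dx":0.05,"dy":0.005,"dz":0.03,"yaw":0},{"dx":0.1,"dy":0.01,"dz":0.05,"yaw":0},{"dx":0.1,"dy":0.01,"dz":0.05,"yaw":0},{"dx":0.1,"dy":0.01,"dz":0.05,"yaw":0},{"dx":0.1,"dy":0.01,"dz":0.05,"yaw":0},{"dx":0.1,"dy":0.01,"dz":0.05,"yaw":0}]}' 0.03
python3 - <<'E'
from h import *
f=grab_frame("wrist");save(f,"w2");np.save("w2.npy",f,allow_pickle=True)
E
```

```text
time_s: 2.65
ee_pos: [0.4706, -0.0652, 0.1912]
tool_rot: [2.249, 2.191, -0.0]
ft_force: [-0.5, 0.6, -0.6]
opening: 0.0303
finger_force: 0.0
```

View pics/w2.png

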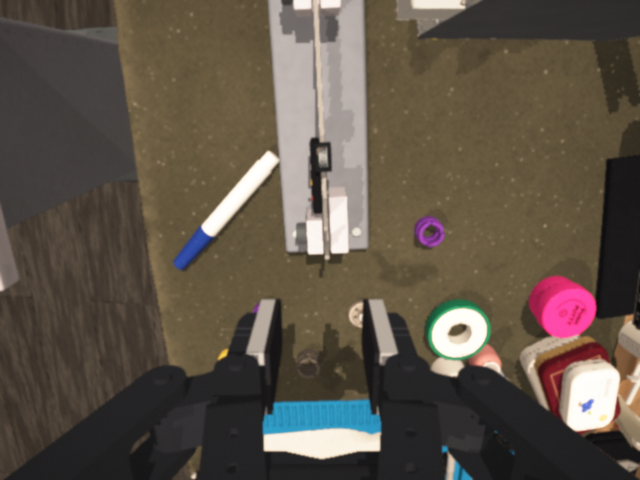

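The nut is at (309,362), the roller at (323,155), the rest blocks at about (315-346,190-254). I crop both views side by side for exact pixels.

```bash
python3 - <<'E'
from h import *
a=np.load("w1.npy",allow_pickle=True).item();b=np.load("w2.npy",allow_pickle=True).item()
A=cv2.resize(a["pixels"][0:140,288:388],None,fx=4,fy=4,interpolation=cv2.INTER_CUBIC)
B=cv2.resize(b["pixels"][130:270,270:370],None,fx=4,fy=4,interpolation=cv2.INTER_CUBIC)
cv2.imwrite("pics/c2.png",np.hstack([A,B])[:,:,::-1])
def nut(f,c,r=20):
    x,y=c;p=f["pixels"][y-r:y+r,x-r:x+r].astype(int);hsv=cv2.cvtColor(p.astype(np.uint8),cv2.COLOR_RGB2HSV)
    g=(p.max(2)-p.min(2));print(p[r-14:r+15:3,r].tolist() if 0 else "")
    for m in (((hsv[...,1]<70)&(p.sum(2)<330)),):
        cs,_=cv2.findContours(m.astype(np.uint8),0,2);k=max(cs,key=cv2.contourArea);(u,v),rad=cv2.minEnclosingCircle(k)
        bb=cv2.boundingRect(k);print((u+x-r,v+y-r),rad,bb,cv2.contourArea(k))
    return m
m1=nut(a,(319,254));m2=nut(b,(309,362))
V=np.hstack([cv2.resize(np.hstack([f["pixels"][y-20:y+20,x-20:x+20],np.repeat(m[...,None]*255,3,2).astype(np.uint8)]),None,fx=5,fy=5,interpolation=cv2.INTER_NEAREST) for f,m,(x,y) in((a,m1,(319,254)),(b,m2,(309,362)))])
S=np.vstack([cv2.imread("pics/c2.png"),np.zeros((0,800,3),np.uint8)]);cv2.imwrite("pics/c2.png",S)
cv2.imwrite("pics/nut2.png",V[:,:,::-1])
E
```

```text
Traceback (most recent call last):
ValueError: max() iterable argument is empty
```

View pics/c2.png

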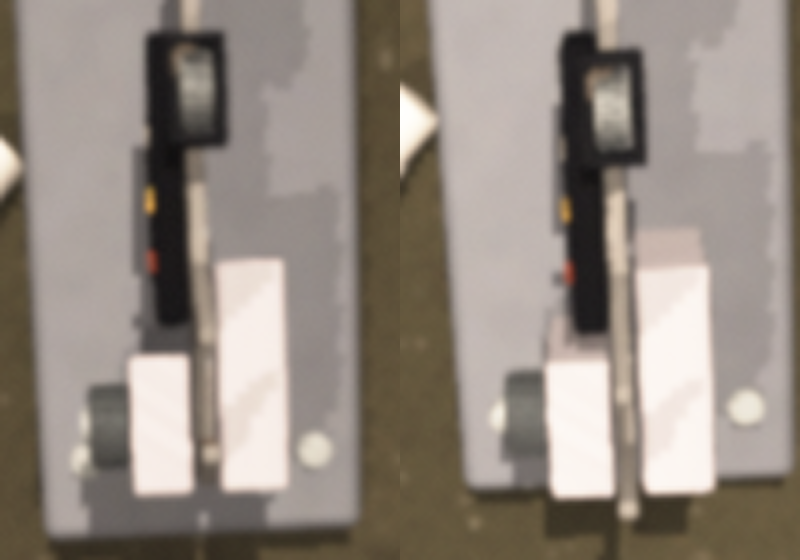

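The crop shows the +x rest block, with its top corners at A (222,490),(288,490),(216,262),(283,258), the roller housing at A (148-226,32-145) / B (185-245,50-165), and the roller in it.

```bash
python3 - <<'E'
from h import *
a=np.load("w1.npy",allow_pickle=True).item();b=np.load("w2.npy",allow_pickle=True).item()
pa=lambda u,v:(u/4+287.6,v/4-.4); pb=lambda u,v:(u/4+269.6,v/4+129.6)
for n,p,q in(("NL",(222,490),(242,493)),("NR",(288,490),(312,492)),("FL",(216,262),(237,268)),("FR",(283,258),(308,265)),
 ("-xNL",(134,494),(150,497)),("-xNR",(193,494),(214,497)),("-xFL",(129,354),(146,362)),("-xFR",(187,354),(208,360)),("housNL",(170,145),(185,165)),("housNR",(226,145),(245,165)),("housFR",(224,32),(242,50)),("roller",(200,90),(213,108)),
 ("plateNL",(45,535),(66,488)),("plateNR",(356,525),(390,474))):
    P=pa(*p);Q=pb(*q);z=.0473 if "N" in n or "F" in n else .061
    z=.057 if "h" in n else z
    if "pl" in n:z=.011
    print(n,tri([(a,P),(b,Q)]).round(4),"onz",onz(a,P,z).round(4),onz(b,Q,z).round(4))
V=[]
for f,(x,y) in((a,(319,254)),(b,(309,362))):
    p=f["pixels"][y-20:y+20,x-20:x+20];h=cv2.cvtColor(p,cv2.COLOR_RGB2HSV)
    m=cv2.morphologyEx((cv2.GaussianBlur(h[...,1],(3,3),0)<75).astype(np.uint8),cv2.MORPH_CLOSE,np.ones((5,5)))
    print(np.median(h.reshape(-1,3),0))
    cs,_=cv2.findContours(m,0,2)
    for k in cs:
        if cv2.contourArea(k)>40: print(x-20,y-20,cv2.boundingRect(k),cv2.minEnclosingCircle(k),cv2.contourArea(k))
    V+=[p,np.repeat(m[...,None]*255,3,2)]
cv2.imwrite("pics/nut2.png",cv2.resize(np.hstack(V),None,fx=5,fy=5,interpolation=cv2.INTER_NEAREST)[:,:,::-1])
E
```

```text
NL [ 0.4756 -0.1073  0.0468] onz [ 0.4759 -0.1073  0.0473] [ 0.4753 -0.107   0.0473]
NR [ 0.4896 -0.1076  0.0463] onz [ 0.4897 -0.1076  0.0473] [ 0.4892 -0.1072  0.0473]
FL [ 0.4753 -0.0616  0.0449] onz [ 0.4753 -0.0617  0.0473] [ 0.4753 -0.061   0.0473]
FR [ 0.489  -0.0612  0.0458] onz [ 0.4889 -0.0613  0.0473] [ 0.4889 -0.0608  0.0473]
-xNL [ 0.4572 -0.1076  0.0467] onz [ 0.4574 -0.1076  0.0473] [ 0.4569 -0.1074  0.0473]
-xNR [ 0.4697 -0.108   0.0466] onz [ 0.4698 -0.1079  0.0473] [ 0.4697 -0.1077  0.0473]
-xFL [ 0.4572 -0.0793  0.047 ] onz [ 0.4571 -0.0793  0.0473] [ 0.4572 -0.0793  0.0473]
-xFR [ 0.4692 -0.0796  0.0458] onz [ 0.469  -0.0796  0.0473] [ 0.4693 -0.0792  0.0473]
housNL [ 0.4662 -0.0398  0.0535] onz [ 0.4662 -0.0403  0.057 ] [ 0.4662 -0.0392  0.057 ]
housNR [ 0.4772 -0.0401  0.0536] onz [ 0.4771 -0.0405  0.057 ] [ 0.4771 -0.0395  0.057 ]
housFR [ 0.4771 -0.0192  0.0531] onz [ 0.477  -0.0199  0.057 ] [ 0.477  -0.0188  0.057 ]
roller [ 0.4719 -0.0297  0.0527] onz [ 0.472  -0.0309  0.061 ] [ 0.4715 -0.0284  0.061 ]
plateNL [ 0.4365 -0.119   0.0102] onz [ 0.4364 -0.1189  0.011 ] [ 0.4367 -0.1187  0.011 ]
plateNR [ 0.5089 -0.1186  0.0076] onz [ 0.5085 -0.1183  0.011 ] [ 0.5085 -0.1174  0.011 ]
[19. 97. 92.]
299 234 (12, 22, 17, 8) ((20.0, 23.5), 8.139510154724121) 57.0
[19. 90. 65.]
289 342 (9, 11, 23, 24) ((20.0, 22.0), 12.80634880065918) 371.0
```

View pics/nut2.png

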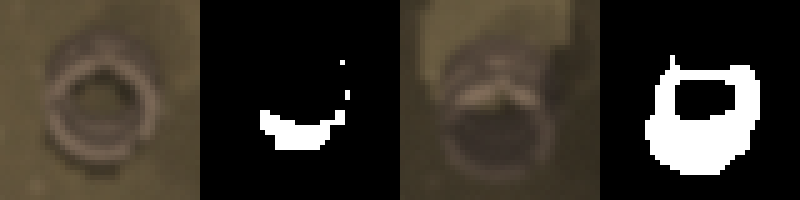

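```bash
python3 - <<'E'
from h import *
a=np.load("w1.npy",allow_pickle=True).item();b=np.load("w2.npy",allow_pickle=True).item()
s=grab_frame("scene");d=grab_frame("side")
P=(319.0,255.1);Q=(308.3,368.)
print(tri([(a,P),(b,Q)]).round(4),onz(a,P,.016).round(4),onz(b,Q,.016).round(4),onz(d,(294,357.5),.016).round(4))
for r in(11.5,): print([ (onz(a,(P[0]+i,P[1]),.016)-onz(a,P,.016)).round(4)[:2].tolist() for i in(-r,r)])
o=observe();T=R.from_rotvec(o["tool_rot"]).as_matrix();print(o["ee_pos"],T.round(4).tolist())
E
```

```text
[ 0.4519 -0.2383  0.0158] [ 0.4519 -0.2382  0.016 ] [ 0.452  -0.2382  0.016 ] [ 0.4527 -0.2434  0.016 ]
[[-0.0115, 0.0003], [0.0115, -0.0003]]
[ 0.47040036 -0.06454181  0.19112661] [[0.0257, 0.9997, 0.0008], [0.9997, -0.0257, -0.0007], [-0.0006, 0.0009, -1.0]]
```

Rest ≈ (0.4724,-0.0844), stand yaw ≈ +0.6°, roller top ≈ (0.4717,-0.0297), nut ≈ (0.452,-0.238), top at 15.8 mm. These heights and sizes agree with the text. I shut the fingers and go down near the roller.

```bash
python3 -m pendant '{"targets":[{"dx":0.027,"dy":0.0005,"dz":0,"yaw":-0.035},{"dx":0.027,"dy":0.0005,"dz":0.03,"yaw":-0.035},{"dx":0.027,"dy":0.0005,"dz":0.065,"yaw":-0.035},{"dx":0.027,"dy":0.0005,"dz":0.095,"yaw":-0.035},{"dx":0.027,"dy":0.0005,"dz":0.116,"yaw":-0.035},{"dx":0.027,"dy":0.0005,"dz":0.116,"yaw":-0.035},{"dx":0.027,"dy":0.0005,"dz":0.116,"yaw":-0.035},{"dx":0.027,"dy":0.0005,"dz":0.116,"yaw":-0.035},{"dx":0.027,"dy":0.0005,"dz":0.116,"yaw":-0.035}]}' 0
cat > st.py <<'E'
from h import *
o=observe();T=R.from_rotvec(o["tool_rot"]).as_matrix();print(o["time_s"],o["ee_pos"].round(4),"tilt",T[:,2].round(4),"x-angle",np.degrees(np.arctan2(T[1,0],T[0,0])).round(2),"ft",o["ft_force"].round(2))
E
python3 st.py
```

```text
time_s: 3.7
ee_pos: [0.4724, -0.0362, 0.076]
tool_rot: [2.207, 2.233, 0.003]
ft_force: [-0.2, 0.0, 0.1]
opening: 0.0003
finger_force: 0.0
3.7 [ 0.4724 -0.0362  0.076 ] tilt [ 3.e-03 -2.e-04 -1.e+00] x-angle 90.67 ft [-0.15  0.    0.09]
```

```bash
python3 -m pendant '{"targets":[{"dx":0,"dy":0,"dz":0.004,"yaw":0},{"dx":0,"dy":0,"dz":0.008,"yaw":0},{"dx":0,"dy":0,"dz":0.011,"yaw":0},{"dx":0,"dy":0,"dz":0.012,"yaw":0},{"dx":0,"dy":0,"dz":0.0125,"yaw":0},{"dx":0,"dy":0,"dz":0.013,"yaw":0},{"dx":0,"dy":0,"dz":0.013,"yaw":0},{"dx":0,"dy":0,"dz":0.013,"yaw":0}]}';python3 st.py
```

```text
time_s: 4.5
ee_pos: [0.4714, -0.036, 0.0618]
tool_rot: [2.208, 2.235, 0.0]
ft_force: [-0.2, -0.6, -0.1]
opening: -0.0001
finger_force: 0.0
4.5 [ 0.4714 -0.036   0.0618] tilt [ 1.e-04  1.e-04 -1.e+00] x-angle 90.69 ft [-0.16 -0.56 -0.08]
```

```bash
python3 -m pendant '{"targets":[{"dx":0,"dy":0,"dz":0.0004,"yaw":0},{"dx":0,"dy":0,"dz":0.0008,"yaw":0},{"dx":0,"dy":0,"dz":0.0008,"yaw":0},{"dx":0,"dy":0,"dz":0.0008,"yaw":0}]}';python3 -m pendant '{"targets":[{"dx":0,"dy":0,"dz":0.0003,"yaw":0},{"dx":0,"dy":0,"dz":0.0003,"yaw":0},{"dx":0,"dy":0,"dz":0.0003,"yaw":0}]}'
```

```text
time_s: 4.9
ee_pos: [0.4713, -0.0361, 0.0609]
tool_rot: [-2.208, -2.235, -0.0]
ft_force: [0.0, -0.0, -0.7]
opening: 0.0001
finger_force: 0.0
time_s: 5.2
ee_pos: [0.4714, -0.036, 0.0606]
tool_rot: [-2.208, -2.235, -0.0]
ft_force: [-0.6, 0.4, 0.6]
opening: -0.0002
finger_force: 0.0
```

```bash
for i in 1 ; do python3 -m pendant '{"targets":[{"dx":0,"dy":0,"dz":0.0003,"yaw":0},{"dx":0,"dy":0,"dz":0.0003,"yaw":0},{"dx":0,"dy":0,"dz":0.0003,"yaw":0}]}'; done;python3 -m pendant '{"targets":[{"dx":0,"dy":0,"dz":0.0003,"yaw":0},{"dx":0,"dy":0,"dz":0.0003,"yaw":0},{"dx":0,"dy":0,"dz":0.0003,"yaw":0}]}'
```

```text
time_s: 5.5
ee_pos: [0.4713, -0.036, 0.0603]
tool_rot: [-2.208, -2.235, -0.0]
ft_force: [0.5, -0.1, -0.4]
opening: 0.0002
finger_force: 0.0
time_s: 5.8
ee_pos: [0.4713, -0.036, 0.06]
tool_rot: [-2.208, -2.235, -0.0]
ft_force: [-0.5, 0.1, 0.5]
opening: 0.0002
finger_force: 0.0
```

```bash
python3 -m pendant '{"targets":[{"dx":0,"dy":0,"dz":0.0004,"yaw":0},{"dx":0,"dy":0,"dz":0.0004,"yaw":0},{"dx":0,"dy":0,"dz":0.0004,"yaw":0}]}';python3 -m pendant '{"targets":[{"dx":0,"dy":0,"dz":0.0003,"yaw":0},{"dx":0,"dy":0,"dz":0.0003,"yaw":0},{"dx":0,"dy":0,"dz":0.0003,"yaw":0}]}'
```

```text
time_s: 6.1
ee_pos: [0.4713, -0.036, 0.0596]
tool_rot: [-2.208, -2.235, -0.0]
ft_force: [0.2, 0.6, 0.4]
opening: -0.0003
finger_force: 0.0
time_s: 6.4
ee_pos: [0.4713, -0.036, 0.0593]
tool_rot: [-2.208, -2.235, -0.0]
ft_force: [1.1, -0.4, -0.0]
opening: -0.0003
finger_force: 0.0
```

```bash
python3 - <<'E'
from h import *
d=grab_frame("side");w=grab_frame("wrist")
u,v=proj(d,(.4715,-.036,.06)).astype(int);x,y=proj(w,(.4715,-.036,.06)).astype(int);print(u,v,x,y,proj(d,(.4715,-.03,.061)),proj(w,(.4715,-.03,.061)))
c=lambda f,u,v,r=50:cv2.resize(f["pixels"][v-r:v+r,u-r:u+r],(400,400),interpolation=cv2.INTER_CUBIC)
x=min(max(x,50),590);y=min(y,430)
cv2.imwrite("pics/t1.png",np.hstack([c(d,u,v),c(w,x,y)])[:,:,::-1]);print(x,y)
E
```

```text
316 258 324 281 [317.00367611 256.07884584] [324.50612759 270.14094768]
324 281
```

View pics/t1.png

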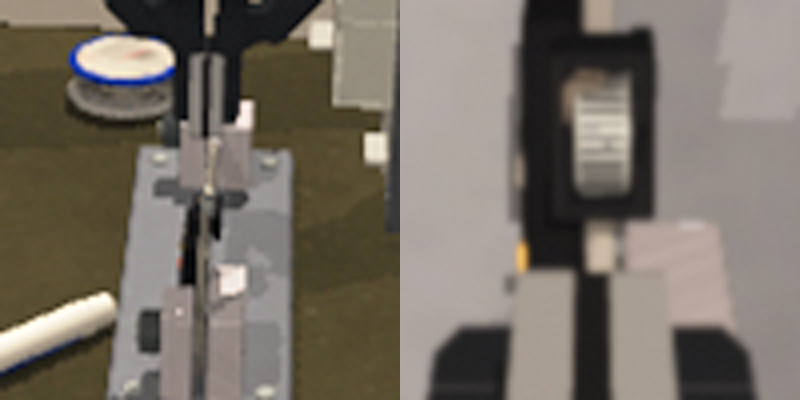

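```bash
python3 - <<'E'
from h import *
d=grab_frame("side");w=grab_frame("wrist");o=observe();print(o["ee_pos"],o["q"].round(3),w["position"])
for n,f,uv in(("side",d,(316-50+205/4,258-50+135/4)),("wrist",w,(274+590/4,231+270/4))):
    O,D=ray(f,uv)
    for y in(-.055,-.047,-.036,-.025): P=O+D*(y-O[1])/D[1];print(n,P.round(4))
P=(274+603/4,231+135/4);print("roller onz",onz(w,P,.061),"hous",onz(w,(274+603/4,231+218/4),.057),onz(w,(274+603/4,231+35/4),.057))
print(proj(d,(.4724,-.0844,.0473)),proj(d,(.4724,-.03,.057)))
E
```

```text
[ 0.47135428 -0.0360247   0.05935854] [ 0.284  0.576 -0.371  2.065  0.377  0.565 -0.342] [0.46940579 0.04533157 0.23694083]
side [ 0.4724 -0.055   0.1001]
side [ 0.4721 -0.047   0.0961]
side [ 0.4716 -0.036   0.0906]
side [ 0.4711 -0.025   0.0851]
wrist [ 0.5218 -0.055   0.0385]
wrist [ 0.5176 -0.047   0.0543]
wrist [ 0.5119 -0.036   0.076 ]
wrist [ 0.5061 -0.025   0.0978]
roller onz [ 0.51584684 -0.02699542  0.061     ] hous [ 0.51784051 -0.03896141  0.057     ] [ 0.51583914 -0.01666983  0.057     ]
[315.50597196 279.77608441] [317.49283174 258.22648683]
```

The wrist crop shows the roller fully uncovered at (325,265), with the finger ends short of it at v≈298. The side crop shows the tips well above the housing. Both views put the physical tips about 30 mm above the reported TCP, so there is still room and I go on down by feel.

```bash
python3 -m pendant '{"targets":[{"dx":0,"dy":0,"dz":0.0008,"yaw":0},{"dx":0,"dy":0,"dz":0.0016,"yaw":0},{"dx":0,"dy":0,"dz":0.0016,"yaw":0}]}'; python3 - <<'E'
from h import *
w=grab_frame("wrist");d=grab_frame("side")
p=w["pixels"];print(observe()["ee_pos"])
# brightness profiles down a finger column (wrist) and along side column
print([(v,int(p[v,309].sum())) for v in range(270,320,3)])
q=d["pixels"];print([(v,int(q[v,316].sum()),int(q[v,320].sum())) for v in range(220,270,2)])
# fingers appearance vs opening: width of shut finger pair at the tip row
print([(u,int(p[310,u].sum())) for u in range(285,360,3)])
E
```

```text
time_s: 6.9
ee_pos: [0.4712, -0.036, 0.0576]
tool_rot: [-2.208, -2.235, 0.0]
ft_force: [-0.3, 0.3, 0.3]
opening: 0.0
finger_force: 0.0
[ 0.47129889 -0.03601805  0.05767898]
[(270, 84), (273, 83), (276, 81), (279, 80), (282, 77), (285, 73), (288, 73), (291, 79), (294, 86), (297, 152), (300, 457), (303, 471), (306, 474), (309, 473), (312, 473), (315, 471), (318, 470)]
[(220, 80, 84), (222, 201, 238), (224, 251, 388), (226, 248, 393), (228, 251, 393), (230, 252, 389), (232, 250, 395), (234, 220, 392), (236, 222, 389), (238, 226, 391), (240, 220, 379), (242, 190, 347), (244, 395, 388), (246, 416, 345), (248, 413, 332), (250, 409, 366), (252, 411, 369), (254, 389, 342), (256, 249, 219), (258, 323, 105), (260, 262, 105), (262, 268, 55), (264, 255, 23), (266, 249, 13), (268, 311, 360)]
[(285, 500), (288, 498), (291, 489), (294, 490), (297, 483), (300, 465), (303, 468), (306, 474), (309, 473), (312, 473), (315, 466), (318, 140), (321, 86), (324, 91), (327, 413), (330, 474), (333, 472), (336, 473), (339, 475), (342, 497), (345, 496), (348, 503), (351, 509), (354, 510), (357, 469)]
```

```bash
python3 -m pendant '{"targets":[{"dx":0,"dy":0,"dz":0.001,"yaw":0},{"dx":0,"dy":0,"dz":0.002,"yaw":0},{"dx":0,"dy":0,"dz":0.003,"yaw":0},{"dx":0,"dy":0,"dz":0.004,"yaw":0},{"dx":0,"dy":0,"dz":0.005,"yaw":0},{"dx":0,"dy":0,"dz":0.006,"yaw":0},{"dx":0,"dy":0,"dz":0.006,"yaw":0},{"dx":0,"dy":0,"dz":0.006,"yaw":0}]}';python3 - <<'E'
from h import *
w=grab_frame("wrist");d=grab_frame("side")
p=w["pixels"];q=d["pixels"];print(observe()["ee_pos"])
print([(v,int(p[v,309].sum())) for v in range(282,312,3)])
print([(v,int(q[v,316].sum()),int(q[v,320].sum())) for v in range(230,270,2)])
for y in(.036+.011,.036-.011,.036):
    # tip height from the wrist edge, v=298 and from the side edge at v ~243
    for n,f,uv in(("w",w,(309,298)),): 
        O,D=ray(f,uv);print(n,(O+D*(-y-O[1])/D[1]).round(4))
E
```

```text
time_s: 7.8
ee_pos: [0.4713, -0.036, 0.0517]
tool_rot: [-2.208, -2.235, 0.0]
ft_force: [-0.1, 0.5, -0.3]
opening: -0.0
finger_force: 0.0
[ 0.47137228 -0.03600226  0.0517679 ]
[(282, 77), (285, 72), (288, 77), (291, 71), (294, 73), (297, 151), (300, 453), (303, 470), (306, 470), (309, 470)]
[(230, 250, 389), (232, 253, 394), (234, 248, 390), (236, 235, 391), (238, 223, 390), (240, 224, 391), (242, 226, 390), (244, 224, 387), (246, 238, 304), (248, 417, 343), (250, 403, 368), (252, 414, 372), (254, 393, 342), (256, 252, 218), (258, 321, 99), (260, 265, 97), (262, 269, 51), (264, 255, 23), (266, 253, 8), (268, 311, 357)]
w [ 0.4645 -0.047   0.047 ]
w [ 0.4657 -0.025   0.0904]
w [ 0.4651 -0.036   0.0687]
```

```bash
python3 -m pendant '{"targets":[{"dx":0,"dy":0,"dz":0.001,"yaw":0},{"dx":0,"dy":0,"dz":0.002,"yaw":0},{"dx":0,"dy":0,"dz":0.003,"yaw":0},{"dx":0,"dy":0,"dz":0.004,"yaw":0},{"dx":0,"dy":0,"dz":0.005,"yaw":0},{"dx":0,"dy":0,"dz":0.006,"yaw":0},{"dx":0,"dy":0,"dz":0.007,"yaw":0},{"dx":0,"dy":0,"dz":0.008,"yaw":0},{"dx":0,"dy":0,"dz":0.009,"yaw":0},{"dx":0,"dy":0,"dz":0.01,"yaw":0},{"dx":0,"dy":0,"dz":0.011,"yaw":0},{"dx":0,"dy":0,"dz":0.012,"yaw":0},{"dx":0,"dy":0,"dz":0.012,"yaw":0}]}';python3 - <<'E'
from h import *
w=grab_frame("wrist");d=grab_frame("side");save(d,"dd");np.save("d3.npy",d,allow_pickle=True)
p=w["pixels"];q=d["pixels"];print(observe()["ee_pos"])
print([(v,int(p[v,309].sum())) for v in range(282,312,3)])
print([(v,int(q[v,316].sum()),int(q[v,320].sum())) for v in range(230,270,2)])
c=lambda f,u,v,r=50:cv2.resize(f["pixels"][v-r:v+r,u-r:u+r],(400,400),interpolation=cv2.INTER_CUBIC)
cv2.imwrite("pics/t2.png",np.hstack([c(d,316,258),c(w,324,281)])[:,:,::-1])
E
```

```text
time_s: 9.2
ee_pos: [0.4713, -0.036, 0.0396]
tool_rot: [-2.208, -2.235, 0.0]
ft_force: [-1.2, -0.5, 0.5]
opening: -0.0001
finger_force: 0.0
[ 0.47132937 -0.03602128  0.03972089]
[(282, 77), (285, 79), (288, 73), (291, 73), (294, 74), (297, 136), (300, 448), (303, 464), (306, 466), (309, 464)]
[(230, 95, 88), (232, 185, 159), (234, 268, 407), (236, 220, 393), (238, 219, 395), (240, 223, 394), (242, 224, 394), (244, 224, 398), (246, 166, 396), (248, 164, 384), (250, 170, 364), (252, 138, 342), (254, 406, 320), (256, 240, 217), (258, 306, 95), (260, 272, 92), (262, 270, 64), (264, 255, 30), (266, 253, 21), (268, 310, 327)]
```

View pics/t2.png

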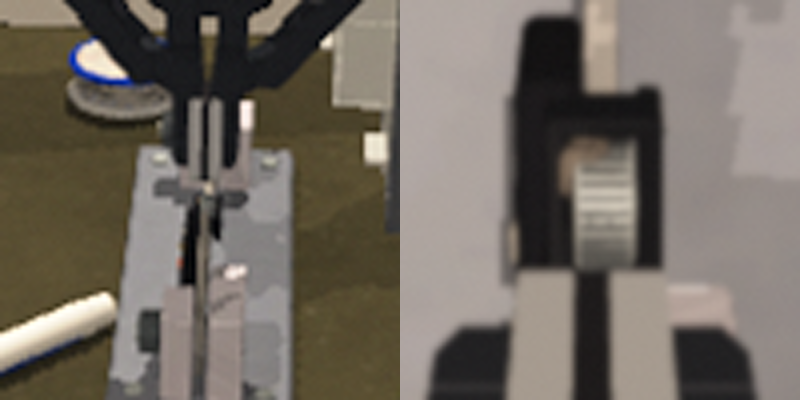

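The tips are now just above the roller. In the wrist crop the roller is at (605,205) with the finger columns at 510-672 ending at row 270, and the finger pair sits about 1 mm to one side. I shift slightly and come down by feel.

```bash
python3 -m pendant '{"targets":[{"dx":0,"dy":-0.001,"dz":0.001,"yaw":0},{"dx":0,"dy":-0.001,"dz":0.002,"yaw":0},{"dx":0,"dy":-0.001,"dz":0.003,"yaw":0},{"dx":0,"dy":-0.001,"dz":0.004,"yaw":0},{"dx":0,"dy":-0.001,"dz":0.005,"yaw":0},{"dx":0,"dy":-0.001,"dz":0.006,"yaw":0},{"dx":0,"dy":-0.001,"dz":0.006,"yaw":0},{"dx":0,"dy":-0.001,"dz":0.006,"yaw":0}]}';python3 -m pendant '{"targets":[{"dx":0,"dy":0,"dz":0.0005,"yaw":0},{"dx":0,"dy":0,"dz":0.001,"yaw":0},{"dx":0,"dy":0,"dz":0.001,"yaw":0},{"dx":0,"dy":0,"dz":0.001,"yaw":0}]}'
```

```text
time_s: 10.1
ee_pos: [0.4703, -0.036, 0.0337]
tool_rot: [-2.208, -2.235, -0.0]
ft_force: [0.2, -0.1, 0.4]
opening: 0.0
finger_force: 0.0
time_s: 10.5
ee_pos: [0.4703, -0.036, 0.0327]
tool_rot: [-2.208, -2.235, -0.0]
ft_force: [-0.4, 0.4, 0.9]
opening: -0.0002
finger_force: 0.0
```

```bash
python3 -m pendant '{"targets":[{"dx":0,"dy":0,"dz":0.0005,"yaw":0},{"dx":0,"dy":0,"dz":0.001,"yaw":0},{"dx":0,"dy":0,"dz":0.001,"yaw":0}]}';python3 -m pendant '{"targets":[{"dx":0,"dy":0,"dz":0.0005,"yaw":0},{"dx":0,"dy":0,"dz":0.0005,"yaw":0}]}';python3 -m pendant '{"targets":[{"dx":0,"dy":0,"dz":0.0005,"yaw":0},{"dx":0,"dy":0,"dz":0.0005,"yaw":0}]}'
```

```text
time_s: 10.8
ee_pos: [0.4703, -0.036, 0.0317]
tool_rot: [-2.208, -2.235, 0.0]
ft_force: [-0.4, -0.5, -0.3]
opening: -0.0002
finger_force: 0.0
time_s: 11.0
ee_pos: [0.4703, -0.0361, 0.0312]
tool_rot: [-2.208, -2.235, 0.0]
ft_force: [0.0, -0.9, -0.3]
opening: 0.0004
finger_force: 0.0
time_s: 11.2
ee_pos: [0.4703, -0.0361, 0.0307]
tool_rot: [-2.208, -2.235, 0.0]
ft_force: [-0.4, 1.4, 0.1]
opening: 0.0002
finger_force: 0.0
```

```bash
python3 -m pendant '{"targets":[{"dx":0,"dy":0,"dz":0.0005,"yaw":0},{"dx":0,"dy":0,"dz":0.0005,"yaw":0}]}';python3 -m pendant '{"targets":[{"dx":0,"dy":0,"dz":0.0005,"yaw":0},{"dx":0,"dy":0,"dz":0.0005,"yaw":0}]}';python3 -m pendant '{"targets":[{"dx":0,"dy":0,"dz":0.0005,"yaw":0},{"dx":0,"dy":0,"dz":0.0005,"yaw":0}]}'
```

```text
time_s: 11.4
ee_pos: [0.4703, -0.036, 0.0302]
tool_rot: [-2.208, -2.235, 0.0]
ft_force: [0.4, -0.1, 0.7]
opening: -0.0002
finger_force: 0.0
time_s: 11.6
ee_pos: [0.4703, -0.036, 0.0297]
tool_rot: [-2.208, -2.235, 0.0]
ft_force: [0.2, 0.6, 0.6]
opening: 0.0
finger_force: 0.0
time_s: 11.8
ee_pos: [0.4703, -0.036, 0.0292]
tool_rot: [-2.208, -2.235, 0.0]
ft_force: [-0.3, 0.2, 0.2]
opening: -0.0002
finger_force: 0.0
```

```bash
python3 - <<'E'
from h import *
w=grab_frame("wrist")
p=w["pixels"];print(observe()["ft_force"])
for u in(309,322,327,334):print(u,[(v,int(p[v,u].sum())) for v in range(264,312,3)])
E
```

```text
[ 0.68297861 -0.86901303 -0.14698593]
309 [(264, 75), (267, 76), (270, 78), (273, 80), (276, 84), (279, 80), (282, 77), (285, 80), (288, 80), (291, 77), (294, 78), (297, 147), (300, 441), (303, 461), (306, 457), (309, 458)]
322 [(264, 115), (267, 62), (270, 69), (273, 85), (276, 200), (279, 268), (282, 336), (285, 431), (288, 419), (291, 515), (294, 550), (297, 451), (300, 111), (303, 83), (306, 86), (309, 84)]
327 [(264, 171), (267, 62), (270, 71), (273, 83), (276, 170), (279, 275), (282, 365), (285, 412), (288, 430), (291, 517), (294, 549), (297, 458), (300, 406), (303, 411), (306, 402), (309, 402)]
334 [(264, 146), (267, 62), (270, 73), (273, 83), (276, 150), (279, 300), (282, 380), (285, 414), (288, 449), (291, 517), (294, 523), (297, 487), (300, 453), (303, 457), (306, 456), (309, 460)]
```

```bash
python3 -m pendant '{"targets":[{"dx":0,"dy":0,"dz":0.0005,"yaw":0},{"dx":0,"dy":0,"dz":0.0005,"yaw":0}]}';python3 -m pendant '{"targets":[{"dx":0,"dy":0,"dz":0.0005,"yaw":0},{"dx":0,"dy":0,"dz":0.0005,"yaw":0}]}';python3 -m pendant '{"targets":[{"dx":0,"dy":0,"dz":0.0005,"yaw":0},{"dx":0,"dy":0,"dz":0.0005,"yaw":0}]}'
```

```text
time_s: 12.05
ee_pos: [0.4703, -0.036, 0.0287]
tool_rot: [-2.208, -2.235, 0.0]
ft_force: [-0.3, -0.4, -0.8]
opening: -0.0003
finger_force: 0.0
time_s: 12.25
ee_pos: [0.4703, -0.036, 0.0282]
tool_rot: [-2.208, -2.235, 0.0]
ft_force: [-0.4, 0.1, -0.5]
opening: 0.0002
finger_force: 0.0
time_s: 12.45
ee_pos: [0.4703, -0.036, 0.0277]
tool_rot: [-2.208, -2.235, -0.0]
ft_force: [-0.3, 0.4, -0.6]
opening: -0.0002
finger_force: 0.0
```

```bash
python3 -m pendant '{"targets":[{"dx":0,"dy":0,"dz":0.0005,"yaw":0},{"dx":0,"dy":0,"dz":0.0005,"yaw":0}]}';python3 -m pendant '{"targets":[{"dx":0,"dy":0,"dz":0.0005,"yaw":0},{"dx":0,"dy":0,"dz":0.0005,"yaw":0}]}';python3 -m pendant '{"targets":[{"dx":0,"dy":0,"dz":0.0005,"yaw":0},{"dx":0,"dy":0,"dz":0.0005,"yaw":0}]}'
```

```text
time_s: 12.65
ee_pos: [0.4703, -0.036, 0.0272]
tool_rot: [-2.208, -2.235, 0.0]
ft_force: [0.5, 0.5, 0.7]
opening: 0.0001
finger_force: 0.0
time_s: 12.85
ee_pos: [0.4703, -0.036, 0.0267]
tool_rot: [-2.208, -2.235, -0.0]
ft_force: [-0.3, 0.0, -0.6]
opening: -0.0002
finger_force: 0.0
time_s: 13.05
ee_pos: [0.4703, -0.036, 0.0262]
tool_rot: [-2.208, -2.235, 0.0]
ft_force: [-1.6, -0.1, 0.6]
opening: 0.0001
finger_force: 0.0
```

```bash
python3 -m pendant '{"targets":[{"dx":0,"dy":0,"dz":0.0005,"yaw":0},{"dx":0,"dy":0,"dz":0.0005,"yaw":0}]}';python3 -m pendant '{"targets":[{"dx":0,"dy":0,"dz":0.0005,"yaw":0},{"dx":0,"dy":0,"dz":0.0005,"yaw":0}]}';python3 -m pendant '{"targets":[{"dx":0,"dy":0,"dz":0.0005,"yaw":0},{"dx":0,"dy":0,"dz":0.0005,"yaw":0}]}'
```

```text
time_s: 13.25
ee_pos: [0.4703, -0.036, 0.0257]
tool_rot: [-2.208, -2.235, 0.0]
ft_force: [0.6, -1.2, 0.2]
opening: -0.0001
finger_force: 0.0
time_s: 13.45
ee_pos: [0.4704, -0.036, 0.0254]
tool_rot: [2.208, 2.235, 0.0]
ft_force: [0.3, 0.1, 1.6]
opening: -0.0
finger_force: 0.9
time_s: 13.65
ee_pos: [0.4705, -0.036, 0.0252]
tool_rot: [2.208, 2.235, 0.0]
ft_force: [-0.3, 0.1, 4.9]
opening: 0.0003
finger_force: 2.5
```

```bash
python3 - <<'E'
from h import *
w=grab_frame("wrist");p=w["pixels"]
for u in(322,327,334):print(u,[(v,int(p[v,u].sum())) for v in range(264,312,3)])
d=grab_frame("side");q=d["pixels"];print([(v,int(q[v,314].sum()),int(q[v,320].sum())) for v in range(244,276,2)])
print("roller top proj",proj(w,(.4716,-.0297,.061)),"expected tip v",proj(w,(.4703,-.025,.061)),proj(d,(.4703,-.047,.061)))
print("rows of front/back rim",proj(w,(.4716,-.0367,.054)),proj(w,(.4716,-.0227,.054)))
E
```

```text
322 [(264, 344), (267, 231), (270, 59), (273, 60), (276, 87), (279, 97), (282, 251), (285, 301), (288, 351), (291, 494), (294, 514), (297, 434), (300, 109), (303, 83), (306, 82), (309, 84)]
327 [(264, 459), (267, 308), (270, 62), (273, 60), (276, 83), (279, 86), (282, 225), (285, 276), (288, 368), (291, 472), (294, 519), (297, 450), (300, 404), (303, 412), (306, 399), (309, 399)]
334 [(264, 414), (267, 260), (270, 57), (273, 67), (276, 86), (279, 94), (282, 259), (285, 345), (288, 407), (291, 437), (294, 490), (297, 485), (300, 450), (303, 455), (306, 456), (309, 456)]
[(244, 396, 290), (246, 397, 289), (248, 397, 282), (250, 395, 252), (252, 395, 252), (254, 396, 251), (256, 392, 254), (258, 395, 244), (260, 315, 217), (262, 34, 26), (264, 44, 24), (266, 39, 15), (268, 28, 304), (270, 33, 401), (272, 34, 394), (274, 24, 378)]
roller top proj [327.73045079 306.20269713] expected tip v [324.36737705 294.64991427] [315.6997662  260.92072993]
rows of front/back rim [327.19434634 313.74928725] [327.77681642 280.88037567]
```

Contact is felt at TCP z ≈ 0.0255, so the tips lie 35 mm behind the reported TCP. The force is 4.9 N. I begin the opening stroke.

```bash
python3 -m pendant '{"targets":[{"dx":0.001,"dy":0,"dz":0.0002,"yaw":0},{"dx":0.002,"dy":0,"dz":0.0002,"yaw":0},{"dx":0.003,"dy":0,"dz":0.0002,"yaw":0},{"dx":0.004,"dy":0,"dz":0.0002,"yaw":0},{"dx":0.005,"dy":0,"dz":0.0002,"yaw":0},{"dx":0.006,"dy":0,"dz":0.0002,"yaw":0}]}'; python3 - <<'E'
from h import *
print(observe()["ft_force"]);w=grab_frame("wrist");p=w["pixels"]
for u in(322,334):print(u,[(v,int(p[v,u].sum())) for v in range(255,312,3)])
E
```

```text
time_s: 14.35
ee_pos: [0.4704, -0.0314, 0.025]
tool_rot: [2.208, 2.232, -0.002]
ft_force: [-0.7, -1.6, 6.8]
opening: -0.0
finger_force: 3.2
[-0.67748426 -1.61664273  6.75945723]
322 [(255, 402), (258, 378), (261, 347), (264, 357), (267, 355), (270, 347), (273, 194), (276, 63), (279, 60), (282, 87), (285, 106), (288, 212), (291, 297), (294, 386), (297, 329), (300, 98), (303, 83), (306, 78), (309, 82)]
334 [(255, 415), (258, 415), (261, 420), (264, 417), (267, 417), (270, 409), (273, 213), (276, 62), (279, 62), (282, 86), (285, 95), (288, 276), (291, 375), (294, 386), (297, 398), (300, 447), (303, 457), (306, 456), (309, 457)]
```

```bash
python3 -m pendant '{"targets":[{"dx":0.0015,"dy":0,"dz":0,"yaw":0},{"dx":0.003,"dy":0,"dz":0,"yaw":0},{"dx":0.0045,"dy":0,"dz":0,"yaw":0},{"dx":0.006,"dy":0,"dz":0,"yaw":0},{"dx":0.0075,"dy":0,"dz":0,"yaw":0},{"dx":0.009,"dy":0,"dz":0,"yaw":0},{"dx":0.0105,"dy":0,"dz":0,"yaw":0},{"dx":0.012,"dy":0,"dz":0,"yaw":0},{"dx":0.0135,"dy":0,"dz":0,"yaw":0},{"dx":0.015,"dy":0,"dz":0,"yaw":0}]}'; python3 - <<'E'
from h import *
w=grab_frame("wrist");p=w["pixels"]
for u in(322,334):print(u,[(v,int(p[v,u].sum())) for v in range(255,312,3)])
E
```

```text
time_s: 15.4
ee_pos: [0.4701, -0.0164, 0.025]
tool_rot: [2.208, 2.233, -0.002]
ft_force: [-0.6, -2.0, 6.9]
opening: -0.0001
finger_force: 3.2
322 [(255, 415), (258, 409), (261, 361), (264, 352), (267, 366), (270, 353), (273, 340), (276, 338), (279, 337), (282, 325), (285, 312), (288, 294), (291, 118), (294, 61), (297, 60), (300, 74), (303, 82), (306, 81), (309, 80)]
334 [(255, 426), (258, 416), (261, 419), (264, 417), (267, 417), (270, 421), (273, 422), (276, 415), (279, 415), (282, 414), (285, 413), (288, 385), (291, 119), (294, 60), (297, 137), (300, 441), (303, 456), (306, 458), (309, 455)]
```

```bash
python3 -m pendant '{"targets":[{"dx":0.0015,"dy":0,"dz":0,"yaw":0},{"dx":0.003,"dy":0,"dz":0,"yaw":0},{"dx":0.0045,"dy":0,"dz":0,"yaw":0},{"dx":0.006,"dy":0,"dz":0,"yaw":0}]}'; python3 -m pendant '{"targets":[{"dx":0,"dy":0,"dz":-0.004,"yaw":0},{"dx":-0.02,"dy":0,"dz":-0.04,"yaw":0},{"dx":-0.07,"dy":0,"dz":-0.09,"yaw":0},{"dx":-0.11,"dy":0,"dz":-0.13,"yaw":0},{"dx":-0.11,"dy":0,"dz":-0.13,"yaw":0},{"dx":-0.11,"dy":0,"dz":-0.13,"yaw":0},{"dx":-0.11,"dy":0,"dz":-0.13,"yaw":0}]}' 0.05; python3 - <<'E'
from h import *
w=grab_frame("wrist");np.save("w4.npy",w,allow_pickle=True)
u,v=proj(w,(.472,-.065,.065)).astype(int);print(u,v,proj(w,(.4715,-.016,.061)),proj(w,(.4724,-.0965,.079)),proj(w,(.4724,-.0725,.079)))
u0,v0=u-60,max(v-75,0)
c=cv2.resize(w["pixels"][v0:v0+120,u0:u0+120],(600,600),interpolation=cv2.INTER_CUBIC);print(u0,v0)
cv2.imwrite("pics/w4c.png",c[:,:,::-1])
E
```

```text
time_s: 15.85
ee_pos: [0.47, -0.0104, 0.025]
tool_rot: [2.208, 2.232, -0.002]
ft_force: [-1.1, -1.8, 6.3]
opening: -0.0001
finger_force: 3.2
time_s: 16.55
ee_pos: [0.471, -0.1187, 0.1543]
tool_rot: [-2.208, -2.234, -0.001]
ft_force: [-0.3, 0.5, -0.6]
opening: 0.0499
finger_force: 0.0
325 139 [326.14050932  54.63452336] [326.13755686 194.68427514] [326.69748263 154.5696324 ]
265 64
```

View pics/w4c.png

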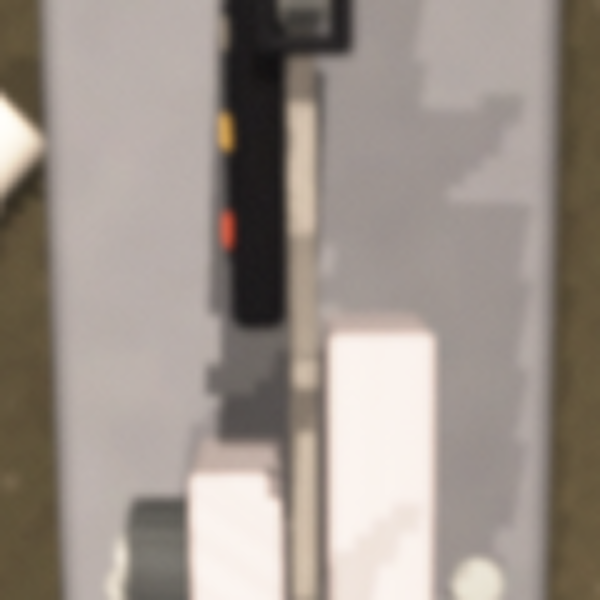

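Crop: rest blocks at (190-435,330-600), beam and jaw column at x≈302, moving jaw tip at (302,375), just above the dark strip at 390-430. I check the gap by numbers.

```bash
python3 - <<'E'
from h import *
a=np.load("w1.npy",allow_pickle=True).item();b=np.load("w2.npy",allow_pickle=True).item();w=np.load("w4.npy",allow_pickle=True).item()
print("fixed tip",tri([(a,(340.1,112.9)),(b,(326.6,257.6))]))
print("onz tip",onz(a,(340.1,112.9),.079),onz(b,(326.6,257.6),.079))
p=w["pixels"]
print([(v,p[v,325:328].sum(1).mean().round().astype(int)) for v in range(130,215,2)])
print("moving tip face",onz(w,(325.5,141.6),.079),"fixed face pred v",proj(w,(.4724,-.0965,.079)))
o=observe();T=R.from_rotvec(o["tool_rot"]).as_matrix();print(o["ee_pos"],(T.T@(np.array([.452,-.2385,.10])-o["ee_pos"])).round(4))
E
```

```text
fixed tip [ 0.47225358 -0.09815862  0.0796994 ]
onz tip [ 0.47221222 -0.09818379  0.079     ] [ 0.47232457 -0.09844437  0.079     ]
[(130, np.int64(486)), (132, np.int64(486)), (134, np.int64(471)), (136, np.int64(507)), (138, np.int64(541)), (140, np.int64(513)), (142, np.int64(388)), (144, np.int64(355)), (146, np.int64(360)), (148, np.int64(377)), (150, np.int64(462)), (152, np.int64(538)), (154, np.int64(542)), (156, np.int64(543)), (158, np.int64(543)), (160, np.int64(541)), (162, np.int64(544)), (164, np.int64(544)), (166, np.int64(541)), (168, np.int64(544)), (170, np.int64(545)), (172, np.int64(546)), (174, np.int64(549)), (176, np.int64(554)), (178, np.int64(551)), (180, np.int64(544)), (182, np.int64(524)), (184, np.int64(416)), (186, np.int64(352)), (188, np.int64(363)), (190, np.int64(380)), (192, np.int64(397)), (194, np.int64(460)), (196, np.int64(570)), (198, np.int64(535)), (200, np.int64(362)), (202, np.int64(284)), (204, np.int64(176)), (206, np.int64(164)), (208, np.int64(173)), (210, np.int64(177)), (212, np.int64(173)), (214, np.int64(162))]
moving tip face [ 0.47160279 -0.06500912  0.079     ] fixed face pred v [326.13755686 194.68427514]
[ 0.47051562 -0.11768854  0.15369479] [-0.1206 -0.0201  0.0536]
```

The gap is ≈ 31.5 mm (carriage ≈ 0.031) and the fixed jaw face at y ≈ -0.0965 agrees. I go to the nut, and verify centring from the wrist view before the final descent.

```bash
python3 -m pendant '{"targets":[{"dx":-0.04,"dy":-0.007,"dz":0,"yaw":0},{"dx":-0.08,"dy":-0.014,"dz":0.01,"yaw":0},{"dx":-0.1205,"dy":-0.02,"dz":0.04,"yaw":0},{"dx":-0.1205,"dy":-0.02,"dz":0.08,"yaw":0},{"dx":-0.1205,"dy":-0.02,"dz":0.12,"yaw":0},{"dx":-0.1205,"dy":-0.02,"dz":0.134,"yaw":0},{"dx":-0.1205,"dy":-0.02,"dz":0.134,"yaw":0},{"dx":-0.1205,"dy":-0.02,"dz":0.134,"yaw":0},{"dx":-0.1205,"dy":-0.02,"dz":0.134,"yaw":0}]}' 0.038; python3 st.py; python3 - <<'E'
from h import *
w=grab_frame("wrist");p=w["pixels"];c=proj(w,(.452,-.2383,.016));print("nut pred",c)
print("nut edges pred",[proj(w,(.452+sx,-.2383+sy,.016)).round(1).tolist() for sx,sy in((-.012,0),(.012,0),(0,.012))])
u,v=c.astype(int)
g=p.astype(int).sum(2)
for r in range(v-24,v+12,4): print(r,[int(x) for x in g[r,u-45:u+46:3]])
E
```

```text
time_s: 17.5
ee_pos: [0.4538, -0.2391, 0.0213]
tool_rot: [2.205, 2.236, 0.002]
ft_force: [-0.3, 0.5, 0.2]
opening: 0.0382
finger_force: 0.0
17.5 [ 0.4538 -0.2391  0.0213] tilt [ 1.7e-03 -1.0e-04 -1.0e+00] x-angle 90.78 ft [-0.32  0.55  0.2 ]
nut pred [319.89623944 274.6399332 ]
nut edges pred [[293.9, 274.3], [345.9, 274.9], [320.2, 250.3]]
250 [279, 269, 263, 263, 273, 270, 267, 265, 262, 191, 230, 287, 249, 216, 217, 228, 251, 237, 241, 238, 245, 220, 213, 230, 230, 249, 250, 243, 261, 270, 265]
254 [269, 262, 260, 263, 265, 268, 270, 266, 201, 279, 255, 217, 254, 292, 302, 303, 338, 329, 266, 218, 222, 271, 234, 216, 230, 239, 242, 238, 260, 266, 265]
258 [264, 273, 278, 274, 266, 271, 300, 302, 229, 200, 262, 334, 340, 332, 310, 210, 164, 202, 336, 356, 331, 226, 248, 221, 237, 240, 243, 252, 273, 272, 263]
262 [269, 268, 267, 268, 263, 258, 259, 257, 243, 308, 356, 337, 242, 176, 156, 135, 144, 141, 171, 285, 346, 343, 244, 179, 233, 243, 278, 276, 268, 269, 262]
266 [281, 277, 270, 267, 264, 267, 267, 301, 276, 362, 326, 156, 138, 218, 242, 227, 223, 134, 130, 126, 199, 346, 338, 216, 233, 238, 266, 261, 250, 243, 237]
270 [278, 278, 274, 271, 263, 262, 263, 294, 255, 298, 216, 201, 232, 237, 232, 221, 219, 223, 162, 134, 182, 275, 344, 319, 253, 247, 237, 230, 230, 226, 224]
274 [263, 264, 270, 276, 269, 266, 264, 267, 257, 243, 215, 268, 203, 224, 226, 223, 220, 225, 211, 186, 251, 229, 359, 353, 263, 227, 224, 221, 226, 230, 228]
278 [270, 277, 276, 266, 276, 278, 277, 276, 382, 333, 193, 256, 275, 219, 222, 226, 223, 208, 226, 283, 203, 225, 356, 311, 261, 229, 230, 227, 227, 228, 222]
282 [338, 317, 269, 259, 267, 273, 270, 255, 333, 369, 244, 212, 231, 288, 312, 324, 318, 298, 258, 209, 177, 313, 350, 255, 228, 221, 229, 224, 223, 220, 217]
```

The nut's rim spans u 298-344 and its top sits at v≈252, within 1 mm of the prediction. I descend and grip.

```bash
python3 -m pendant '{"targets":[{"dx":0,"dy":0,"dz":0.015,"yaw":0},{"dx":0,"dy":0,"dz":0.03,"yaw":0},{"dx":0,"dy":0,"dz":0.04,"yaw":0},{"dx":0,"dy":0,"dz":0.046,"yaw":0},{"dx":0,"dy":0,"dz":0.05,"yaw":0},{"dx":0,"dy":0,"dz":0.05,"yaw":0},{"dx":0,"dy":0,"dz":0.05,"yaw":0}]}'; python3 st.py
```

```text
time_s: 18.25
ee_pos: [0.4531, -0.2399, -0.0291]
tool_rot: [2.208, 2.234, 0.001]
ft_force: [0.2, 0.4, 0.6]
opening: 0.0378
finger_force: 0.0
18.25 [ 0.4531 -0.2399 -0.0291] tilt [ 8.e-04 -2.e-04 -1.e+00] x-angle 90.69 ft [0.24 0.38 0.61]
```

```bash
python3 -m pendant '{"targets":[{"dx":0.0005,"dy":0,"dz":0.002,"yaw":0},{"dx":0.0005,"dy":0,"dz":0.004,"yaw":0},{"dx":0.0005,"dy":0,"dz":0.004,"yaw":0}]}'; python3 -m pendant '{"targets":[{"dx":0,"dy":0,"dz":0,"yaw":0},{"dx":0,"dy":0,"dz":0,"yaw":0},{"dx":0,"dy":0,"dz":0,"yaw":0},{"dx":0,"dy":0,"dz":0,"yaw":0},{"dx":0,"dy":0,"dz":0,"yaw":0},{"dx":0,"dy":0,"dz":0,"yaw":0}]}' 0.015
```

```text
time_s: 18.55
ee_pos: [0.4527, -0.2392, -0.0336]
tool_rot: [-2.208, -2.235, 0.0]
ft_force: [0.8, -0.8, -0.5]
opening: 0.0382
finger_force: 0.0
time_s: 19.15
ee_pos: [0.4529, -0.2393, -0.0332]
tool_rot: [2.208, 2.235, 0.0]
ft_force: [-1.9, -0.2, 5.1]
opening: 0.0203
finger_force: 59.0
```

Gripped (59 N), but the tips graze the cloth at 5 N. I regrip 3 mm higher.

```bash
python3 -m pendant '{"targets":[{"dx":0,"dy":0,"dz":0,"yaw":0},{"dx":0,"dy":0,"dz":0,"yaw":0},{"dx":0,"dy":0,"dz":-0.0015,"yaw":0},{"dx":0,"dy":0,"dz":-0.003,"yaw":0},{"dx":0,"dy":0,"dz":-0.003,"yaw":0}]}' 0.034; python3 -m pendant '{"targets":[{"dx":0,"dy":0,"dz":0,"yaw":0},{"dx":0,"dy":0,"dz":0,"yaw":0},{"dx":0,"dy":0,"dz":0,"yaw":0},{"dx":0,"dy":0,"dz":0,"yaw":0},{"dx":0,"dy":0,"dz":0,"yaw":0},{"dx":0,"dy":0,"dz":0,"yaw":0}]}' 0.015
```

```text
time_s: 19.65
ee_pos: [0.4529, -0.2393, -0.0303]
tool_rot: [2.208, 2.235, 0.0]
ft_force: [0.9, -0.1, -0.3]
opening: 0.0342
finger_force: 0.0
time_s: 20.25
ee_pos: [0.4529, -0.2393, -0.0301]
tool_rot: [2.208, 2.235, 0.0]
ft_force: [-1.1, 0.0, 5.1]
opening: 0.0201
finger_force: 58.8
```

```bash
python3 -m pendant '{"targets":[{"dx":0,"dy":0,"dz":-0.02,"yaw":0},{"dx":0,"dy":0,"dz":-0.06,"yaw":0},{"dx":0,"dy":0,"dz":-0.1,"yaw":0},{"dx":0,"dy":0,"dz":-0.12,"yaw":0},{"dx":0,"dy":0,"dz":-0.12,"yaw":0},{"dx":0,"dy":0,"dz":-0.12,"yaw":0},{"dx":0,"dy":0,"dz":-0.12,"yaw":0}]}'; python3 st.py; python3 - <<'E'
from h import *
w=grab_frame("wrist");g=w["pixels"].astype(int).sum(2);np.save("w5.npy",w,allow_pickle=True)
o=observe();T=R.from_rotvec(o["tool_rot"]).as_matrix()
P=o["ee_pos"]+np.array([0,0,.0302+.016]);c=proj(w,P);print("nut top pred",c)
u,v=c.astype(int)
for r in range(v-30,v+22,5): print(r,[int(x) for x in g[r,u-54:u+55:4]])
E
```

```text
time_s: 20.95
ee_pos: [0.4515, -0.2389, 0.088]
tool_rot: [-2.206, -2.233, 0.002]
ft_force: [0.8, 0.0, -1.1]
opening: 0.0197
finger_force: 59.0
20.95 [ 0.4515 -0.2389  0.088 ] tilt [-0.003   0.0013 -1.    ] x-angle 90.69 ft [ 0.79  0.02 -1.08]
nut top pred [324.45794316 335.60027935]
305 [397, 453, 501, 502, 496, 119, 104, 265, 194, 194, 218, 216, 232, 263, 274, 223, 184, 203, 222, 256, 85, 213, 503, 498, 498, 435, 378, 382]
310 [385, 487, 501, 501, 473, 95, 138, 177, 204, 278, 316, 294, 283, 362, 372, 235, 308, 276, 205, 197, 103, 138, 497, 504, 501, 469, 343, 366]
315 [149, 497, 498, 501, 431, 91, 146, 237, 286, 284, 298, 391, 348, 367, 408, 350, 296, 289, 286, 196, 83, 98, 486, 499, 498, 477, 114, 110]
320 [281, 501, 501, 504, 314, 87, 229, 290, 276, 321, 383, 405, 373, 363, 406, 370, 347, 321, 301, 290, 109, 93, 447, 500, 499, 496, 161, 108]
325 [423, 501, 500, 498, 197, 76, 271, 277, 259, 176, 304, 407, 371, 354, 403, 365, 281, 145, 309, 262, 137, 90, 353, 498, 498, 496, 286, 113]
330 [486, 500, 501, 496, 138, 73, 218, 241, 246, 220, 194, 212, 245, 245, 240, 195, 180, 282, 200, 227, 155, 84, 240, 502, 500, 498, 423, 113]
335 [495, 499, 499, 482, 100, 62, 210, 194, 186, 258, 265, 190, 208, 218, 187, 212, 273, 207, 167, 208, 129, 76, 157, 497, 501, 499, 482, 138]
340 [499, 498, 498, 440, 90, 61, 244, 247, 191, 205, 217, 253, 290, 307, 279, 237, 202, 191, 174, 204, 124, 72, 106, 489, 497, 498, 495, 196]
345 [498, 498, 495, 341, 89, 61, 233, 294, 236, 197, 216, 221, 223, 223, 223, 215, 213, 313, 294, 206, 116, 61, 93, 451, 496, 498, 496, 347]
350 [501, 503, 504, 233, 91, 65, 334, 314, 299, 283, 240, 225, 209, 211, 206, 215, 208, 341, 643, 402, 148, 61, 93, 370, 501, 504, 504, 321]
355 [182, 527, 639, 306, 123, 63, 413, 723, 565, 335, 336, 318, 306, 334, 349, 340, 325, 520, 723, 723, 151, 62, 136, 439, 459, 397, 153, 94]
```

The nut is held upright between the pads, its underside at TCP + 30 mm. I carry it over the rest.

```bash
python3 -m pendant '{"targets":[{"dx":0.03,"dy":0.005,"dz":0,"yaw":0},{"dx":0.07,"dy":0.01,"dz":0,"yaw":0},{"dx":0.11,"dy":0.016,"dz":0,"yaw":0},{"dx":0.14,"dy":0.021,"dz":0,"yaw":0},{"dx":0.158,"dy":0.022,"dz":0,"yaw":0},{"dx":0.158,"dy":0.022,"dz":0,"yaw":0},{"dx":0.158,"dy":0.022,"dz":0,"yaw":0},{"dx":0.158,"dy":0.022,"dz":0,"yaw":0},{"dx":0.158,"dy":0.022,"dz":0,"yaw":0}]}'; python3 st.py
python3 - <<'E'
from h import *
w=grab_frame("wrist");g=w["pixels"].astype(int).sum(2)
P=observe()["ee_pos"]
for z in(.0301,.0461):print("nut +y edge pred",z,proj(w,P+[0,.012,z]),proj(w,P+[-.012,0,z]),proj(w,P+[.012,0,z]))
for r in range(296,350,4): print(r,[int(x) for x in g[r,282:364:3]])
print("rest +x block edges pred",proj(w,(.4889,-.0612,.0473)),proj(w,(.4755,-.0612,.0473)));
for r in(240,244,248,252,256,260): print(r,[int(x) for x in g[r,300:370:3]])
E
```

```text
time_s: 21.9
ee_pos: [0.4725, -0.0826, 0.0892]
tool_rot: [-2.211, -2.232, 0.002]
ft_force: [-0.4, -0.5, -0.1]
opening: 0.0199
finger_force: 59.0
21.9 [ 0.4725 -0.0826  0.0892] tilt [-8.e-04 -5.e-04 -1.e+00] x-angle 90.53 ft [-0.38 -0.48 -0.07]
nut +y edge pred 0.0301 [324.84631021 285.05073592] [293.32033091 313.10814974] [355.6700043  313.59516326]
nut +y edge pred 0.0461 [325.13046717 305.13266963] [290.47686916 335.37257208] [358.98971564 335.89486448]
296 [236, 240, 233, 227, 215, 161, 174, 194, 199, 216, 212, 228, 279, 295, 297, 290, 265, 230, 215, 206, 191, 188, 224, 239, 244, 247, 252, 253]
300 [478, 484, 427, 109, 114, 176, 177, 246, 267, 211, 196, 204, 202, 211, 220, 213, 215, 216, 223, 237, 198, 204, 146, 92, 312, 479, 477, 479]
304 [490, 490, 377, 89, 104, 227, 250, 196, 200, 206, 214, 207, 206, 229, 265, 259, 238, 202, 205, 206, 241, 251, 147, 85, 231, 489, 492, 488]
308 [493, 490, 286, 85, 136, 218, 176, 185, 207, 261, 285, 288, 283, 269, 266, 266, 218, 266, 236, 205, 194, 208, 223, 83, 165, 485, 491, 491]
312 [488, 488, 205, 84, 110, 171, 201, 271, 287, 290, 284, 276, 2
[... 1474 characters left out ...]
 314, 670, 729, 729, 729, 729, 729, 726, 725, 649, 445, 444, 443, 438, 436]
244 [694, 701, 706, 704, 699, 459, 331, 424, 554, 312, 666, 730, 729, 726, 729, 728, 727, 726, 647, 445, 445, 443, 437, 452]
248 [726, 725, 725, 728, 726, 552, 353, 512, 554, 319, 664, 729, 730, 729, 729, 726, 724, 723, 641, 438, 442, 441, 437, 485]
252 [729, 724, 724, 725, 724, 725, 460, 512, 550, 319, 664, 729, 730, 727, 724, 687, 679, 694, 637, 438, 450, 570, 594, 476]
256 [731, 732, 728, 722, 722, 721, 461, 512, 552, 331, 660, 730, 728, 716, 680, 682, 685, 712, 626, 435, 619, 664, 670, 647]
260 [724, 726, 731, 730, 726, 719, 473, 510, 561, 361, 650, 714, 683, 678, 680, 686, 725, 724, 617, 475, 600, 666, 662, 610]
```

```bash
python3 -m pendant '{"targets":[{"dx":0.0025,"dy":0.0005,"dz":0.002,"yaw":0},{"dx":0.0025,"dy":0.0005,"dz":0.02,"yaw":0},{"dx":0.0025,"dy":0.0005,"dz":0.038,"yaw":0},{"dx":0.0025,"dy":0.0005,"dz":0.053,"yaw":0},{"dx":0.0025,"dy":0.0005,"dz":0.062,"yaw":0},{"dx":0.0025,"dy":0.0005,"dz":0.067,"yaw":0},{"dx":0.0025,"dy":0.0005,"dz":0.068,"yaw":0},{"dx":0.0025,"dy":0.0005,"dz":0.068,"yaw":0},{"dx":0.0025,"dy":0.0005,"dz":0.068,"yaw":0}]}'; python3 st.py
```

```text
time_s: 22.85
ee_pos: [0.4739, -0.0785, 0.0221]
tool_rot: [2.207, 2.234, 0.001]
ft_force: [-0.2, 0.3, -1.1]
opening: 0.0199
finger_force: 59.0
22.85 [ 0.4739 -0.0785  0.0221] tilt [ 1.4e-03 -1.0e-04 -1.0e+00] x-angle 90.69 ft [-0.23  0.34 -1.1 ]
```

```bash
python3 -m pendant '{"targets":[{"dx":-0.0012,"dy":-0.0007,"dz":0.001,"yaw":0},{"dx":-0.0012,"dy":-0.0007,"dz":0.002,"yaw":0},{"dx":-0.0012,"dy":-0.0007,"dz":0.003,"yaw":0},{"dx":-0.0012,"dy":-0.0007,"dz":0.003,"yaw":0}]}'; python3 -m pendant '{"targets":[{"dx":0,"dy":0,"dz":0.0005,"yaw":0},{"dx":0,"dy":0,"dz":0.001,"yaw":0},{"dx":0,"dy":0,"dz":0.001,"yaw":0}]}'; python3 -m pendant '{"targets":[{"dx":0,"dy":0,"dz":0.0005,"yaw":0},{"dx":0,"dy":0,"dz":0.0005,"yaw":0}]}';python3 -m pendant '{"targets":[{"dx":0,"dy":0,"dz":0.0005,"yaw":0},{"dx":0,"dy":0,"dz":0.0005,"yaw":0}]}'
```

```text
time_s: 23.25
ee_pos: [0.4726, -0.0797, 0.0185]
tool_rot: [-2.208, -2.235, 0.0]
ft_force: [-0.0, 0.5, -0.6]
opening: 0.02
finger_force: 59.0
time_s: 23.55
ee_pos: [0.4726, -0.0797, 0.0175]
tool_rot: [-2.208, -2.235, 0.0]
ft_force: [-0.3, 0.3, -0.5]
opening: 0.0199
finger_force: 59.0
time_s: 23.75
ee_pos: [0.4727, -0.0797, 0.0172]
tool_rot: [2.208, 2.235, 0.0]
ft_force: [-0.8, 0.3, 1.4]
opening: 0.0201
finger_force: 59.2
time_s: 23.95
ee_pos: [0.4727, -0.0797, 0.0171]
tool_rot: [2.208, 2.235, 0.0]
ft_force: [-1.3, 1.2, 5.3]
opening: 0.0195
finger_force: 59.8
```

The nut seats at exactly the expected height. I release and rise.

```bash
python3 -m pendant '{"targets":[{"dx":0,"dy":0,"dz":-0.0004,"yaw":0},{"dx":0,"dy":0,"dz":-0.0004,"yaw":0},{"dx":0,"dy":0,"dz":-0.0004,"yaw":0},{"dx":0,"dy":0,"dz":-0.0004,"yaw":0},{"dx":0,"dy":0,"dz":-0.001,"yaw":0},{"dx":0,"dy":0,"dz":-0.008,"yaw":0},{"dx":0,"dy":0,"dz":-0.03,"yaw":0},{"dx":0,"dy":0,"dz":-0.06,"yaw":0},{"dx":-0.03,"dy":0,"dz":-0.1,"yaw":0},{"dx":-0.04,"dy":0,"dz":-0.13,"yaw":0},{"dx":-0.04,"dy":0,"dz":-0.13,"yaw":0},{"dx":-0.04,"dy":0,"dz":-0.13,"yaw":0},{"dx":-0.04,"dy":0,"dz":-0.13,"yaw":0}]}' 0.036; python3 st.py
python3 - <<'E'
from h import *
w=grab_frame("wrist");np.save("w6.npy",w,allow_pickle=True);g=w["pixels"].astype(int).sum(2)
c=proj(w,(.4724,-.081,.0633));print(c,[proj(w,p).round(1).tolist() for p in((.4604,-.081,.0633),(.4844,-.081,.0633),(.4724,-.069,.0633),(.4724,-.093,.0633))])
print("roller",proj(w,(.4712,-.0159,.061)))
m=((g<430)).astype(int)
u,v=c.astype(int)
for r in range(v-36,v+36,3): print(r,"".join("#" if x<330 else "+" if x<450 else "." for x in g[r,u-40:u+40]))
E
```

```text
time_s: 25.25
ee_pos: [0.4721, -0.119, 0.1458]
tool_rot: [-2.205, -2.234, 0.001]
ft_force: [-0.1, 0.2, -0.4]
opening: 0.0358
finger_force: 0.0
25.25 [ 0.4721 -0.119   0.1458] tilt [-2.1e-03  8.0e-04 -1.0e+00] x-angle 90.75 ft [-0.11  0.2  -0.4 ]
[324.91117002 166.51418956] [[305.1, 166.3], [344.7, 166.8], [325.2, 146.5], [324.6, 186.0]]
roller [324.41449074  52.66329302]
130 ........................+############++.........................................
133 ........................++###########++.....+...................................
136 ........................++############+....+++..................................
139 .....................+++##############+....+++..................................
142 .....................++###############+....++++.................................
145 .......................+##########################++............................
148 ......................+#########++#############+#####++....................+++++
151 .....................++######+##########++#############+..................++++++
154 ......................+###++###+++++###+++
[... 613 characters left out ...]
.........+++++++++..
178 .....++++++++++++...........++++++++++###++++++###+++................+++........
181 .....+###########................++++#########++++++................++..........
184 ....+############...................+##+++###++++...................+++.........
187 ....+############...................+########++.................................
190 ...++############....................+++++++++..................................
193 ...+++##########+....................++++++++...................................
196 ...+++++++######+....................++++++++...................................
199 ......+++#+#####+....................++.....+...................................
```

The nut ring sits level on the rest at u 305-343, 0.4 mm from centre. Now back to the roller with the fingers shut.

```bash
python3 -m pendant '{"targets":[{"dx":0.04,"dy":0,"dz":0,"yaw":0},{"dx":0.08,"dy":-0.0005,"dz":0,"yaw":0},{"dx":0.1085,"dy":-0.0005,"dz":0.02,"yaw":0},{"dx":0.1085,"dy":-0.0005,"dz":0.06,"yaw":0},{"dx":0.1085,"dy":-0.0005,"dz":0.09,"yaw":0},{"dx":0.1085,"dy":-0.0005,"dz":0.105,"yaw":0},{"dx":0.1085,"dy":-0.0005,"dz":0.111,"yaw":0},{"dx":0.1085,"dy":-0.0005,"dz":0.112,"yaw":0},{"dx":0.1085,"dy":-0.0005,"dz":0.112,"yaw":0},{"dx":0.1085,"dy":-0.0005,"dz":0.112,"yaw":0}]}' 0; python3 st.py
python3 - <<'E'
from h import *
w=grab_frame("wrist");g=w["pixels"].astype(int).sum(2)
for r in range(262,312,3): print(r,[int(x) for x in g[r,300:350:3]])
print(proj(w,(.4712,-.0164,.061)))
E
```

```text
time_s: 26.3
ee_pos: [0.472, -0.0111, 0.0353]
tool_rot: [2.207, 2.234, 0.002]
ft_force: [1.1, -0.6, 0.2]
opening: 0.0
finger_force: 0.0
26.3 [ 0.472  -0.0111  0.0353] tilt [ 1.7e-03  2.0e-04 -1.0e+00] x-angle 90.68 ft [ 1.07 -0.64  0.22]
262 [490, 379, 232, 225, 143, 233, 500, 542, 495, 424, 416, 413, 408, 413, 415, 415, 415]
265 [462, 88, 53, 54, 48, 74, 493, 539, 499, 422, 416, 412, 409, 414, 419, 416, 418]
268 [418, 62, 49, 54, 56, 62, 489, 547, 502, 424, 417, 416, 417, 413, 416, 418, 418]
271 [277, 51, 57, 60, 56, 67, 491, 524, 492, 425, 422, 416, 416, 419, 417, 419, 417]
274 [222, 60, 57, 56, 58, 70, 486, 474, 460, 419, 423, 426, 425, 418, 423, 422, 422]
277 [187, 56, 54, 57, 55, 69, 428, 472, 459, 413, 416, 418, 422, 425, 427, 423, 423]
280 [172, 57, 61, 58, 65, 65, 410, 467, 454, 416, 410, 402, 421, 425, 425, 419, 417]
283 [141, 72, 77, 76, 71, 72, 361, 405, 377, 344, 232, 123, 319, 424, 425, 420, 415]
286 [134, 81, 81, 71, 68, 60, 77, 78, 72, 66, 63, 62, 250, 425, 425, 426, 421]
289 [131, 80, 75, 63, 64, 59, 63, 59, 59, 60, 59, 59, 228, 425, 428, 425, 426]
292 [144, 83, 72, 81, 80, 78, 74, 77, 81, 75, 76, 78, 194, 420, 425, 423, 419]
295 [149, 79, 64, 102, 89, 91, 93, 84, 92, 93, 82, 81, 186, 418, 423, 416, 413]
298 [152, 184, 260, 273, 272, 328, 224, 167, 179, 303, 288, 266, 303, 420, 421, 417, 417]
301 [174, 344, 458, 460, 461, 453, 165, 82, 94, 411, 458, 459, 461, 454, 423, 415, 417]
304 [161, 387, 460, 458, 462, 452, 154, 82, 98, 412, 459, 461, 461, 459, 425, 422, 413]
307 [120, 395, 459, 461, 458, 453, 132, 83, 86, 403, 460, 461, 459, 462, 429, 422, 418]
310 [120, 415, 459, 461, 462, 454, 137, 81, 89, 399, 461, 461, 462, 456, 417, 407, 404]
[322.14107472 319.91926223]
```

```bash
python3 -m pendant '{"targets":[{"dx":0,"dy":-0.0008,"dz":0.001,"yaw":0},{"dx":0,"dy":-0.0008,"dz":0.002,"yaw":0},{"dx":0,"dy":-0.0008,"dz":0.003,"yaw":0},{"dx":0,"dy":-0.0008,"dz":0.004,"yaw":0},{"dx":0,"dy":-0.0008,"dz":0.005,"yaw":0},{"dx":0,"dy":-0.0008,"dz":0.006,"yaw":0},{"dx":0,"dy":-0.0008,"dz":0.006,"yaw":0},{"dx":0,"dy":-0.0008,"dz":0.006,"yaw":0}]}';python3 st.py
```

```text
time_s: 27.15
ee_pos: [0.4705, -0.0112, 0.0285]
tool_rot: [-2.208, -2.235, 0.0]
ft_force: [-0.1, -0.2, 0.1]
opening: -0.0
finger_force: 0.0
27.15 [ 0.4705 -0.0112  0.0285] tilt [-1.e-04  1.e-04 -1.e+00] x-angle 90.69 ft [-0.11 -0.24  0.14]
```

```bash
python3 -m pendant '{"targets":[{"dx":0.0007,"dy":0,"dz":0.0007,"yaw":0},{"dx":0.0007,"dy":0,"dz":0.0014,"yaw":0},{"dx":0.0007,"dy":0,"dz":0.0021,"yaw":0},{"dx":0.0007,"dy":0,"dz":0.0027,"yaw":0},{"dx":0.0007,"dy":0,"dz":0.0027,"yaw":0}]}';python3 -m pendant '{"targets":[{"dx":0,"dy":0,"dz":0.0005,"yaw":0},{"dx":0,"dy":0,"dz":0.0005,"yaw":0}]}';python3 -m pendant '{"targets":[{"dx":0,"dy":0,"dz":0.0005,"yaw":0},{"dx":0,"dy":0,"dz":0.0005,"yaw":0}]}'
```

```text
time_s: 27.65
ee_pos: [0.4704, -0.0105, 0.0257]
tool_rot: [-2.208, -2.235, 0.0]
ft_force: [-0.1, -0.0, 0.1]
opening: 0.0
finger_force: 0.0
time_s: 27.85
ee_pos: [0.4706, -0.0105, 0.0254]
tool_rot: [2.208, 2.235, 0.0]
ft_force: [-0.4, 0.6, 1.8]
opening: 0.0002
finger_force: 0.5
time_s: 28.05
ee_pos: [0.4707, -0.0105, 0.0252]
tool_rot: [2.208, 2.235, 0.0]
ft_force: [-0.6, -0.2, 4.2]
opening: -0.0001
finger_force: 2.2
```

Contact at 4.2 N. I press to about 6 N and draw toward -y.

```bash
python3 -m pendant '{"targets":[{"dx":-0.001,"dy":0,"dz":0.0003,"yaw":0},{"dx":-0.002,"dy":0,"dz":0.0003,"yaw":0},{"dx":-0.003,"dy":0,"dz":0.0003,"yaw":0},{"dx":-0.0045,"dy":0,"dz":0.0003,"yaw":0},{"dx":-0.006,"dy":0,"dz":0.0003,"yaw":0},{"dx":-0.0075,"dy":0,"dz":0.0003,"yaw":0},{"dx":-0.009,"dy":0,"dz":0.0003,"yaw":0}]}';python3 -m pendant '{"targets":[{"dx":-0.001,"dy":0,"dz":0,"yaw":0},{"dx":-0.002,"dy":0,"dz":0,"yaw":0},{"dx":-0.003,"dy":0,"dz":0,"yaw":0},{"dx":-0.004,"dy":0,"dz":0,"yaw":0}]}'
```

```text
time_s: 28.75
ee_pos: [0.4709, -0.0181, 0.0251]
tool_rot: [-2.206, -2.236, -0.003]
ft_force: [-0.9, 2.3, 6.5]
opening: 0.0
finger_force: 3.3
time_s: 29.15
ee_pos: [0.471, -0.022, 0.0251]
tool_rot: [-2.206, -2.236, -0.003]
ft_force: [-1.2, 2.0, 7.4]
opening: 0.0002
finger_force: 3.3
```

```bash
for k in 1; do python3 -m pendant '{"targets":[{"dx":-0.0007,"dy":0,"dz":0,"yaw":0},{"dx":-0.0014,"dy":0,"dz":0,"yaw":0},{"dx":-0.002,"dy":0,"dz":0,"yaw":0}]}'; done; python3 -m pendant '{"targets":[{"dx":-0.0007,"dy":0,"dz":0,"yaw":0},{"dx":-0.0014,"dy":0,"dz":0,"yaw":0},{"dx":-0.002,"dy":0,"dz":0,"yaw":0}]}'
```

```text
time_s: 29.45
ee_pos: [0.471, -0.0241, 0.0251]
tool_rot: [-2.206, -2.236, -0.003]
ft_force: [-1.7, 2.6, 6.7]
opening: 0.0
finger_force: 3.3
time_s: 29.75
ee_pos: [0.471, -0.026, 0.0251]
tool_rot: [-2.206, -2.236, -0.003]
ft_force: [-1.0, 3.2, 6.5]
opening: -0.0001
finger_force: 3.3
```

```bash
python3 -m pendant '{"targets":[{"dx":-0.0007,"dy":0,"dz":0,"yaw":0},{"dx":-0.0014,"dy":0,"dz":0,"yaw":0},{"dx":-0.002,"dy":0,"dz":0,"yaw":0}]}'; python3 -m pendant '{"targets":[{"dx":-0.0005,"dy":0,"dz":0,"yaw":0},{"dx":-0.001,"dy":0,"dz":0,"yaw":0}]}';python3 -m pendant '{"targets":[{"dx":-0.0005,"dy":0,"dz":0,"yaw":0},{"dx":-0.001,"dy":0,"dz":0,"yaw":0}]}'
```

```text
time_s: 30.05
ee_pos: [0.4711, -0.0273, 0.0251]
tool_rot: [-2.205, -2.236, -0.004]
ft_force: [-1.8, 4.6, 6.3]
opening: -0.0003
finger_force: 3.2
time_s: 30.25
ee_pos: [0.4711, -0.0278, 0.0251]
tool_rot: [-2.205, -2.236, -0.005]
ft_force: [-1.3, 3.6, 6.2]
opening: -0.0001
finger_force: 3.1
time_s: 30.45
ee_pos: [0.4715, -0.029, 0.0251]
tool_rot: [-2.205, -2.237, -0.006]
ft_force: [-0.9, 3.9, 5.8]
opening: 0.0001
finger_force: 2.9
```

```bash
python3 - <<'E'
from h import *
w=grab_frame("wrist");g=w["pixels"].astype(int).sum(2);print(observe()["ft_force"])
for u in(330,333):print(u,[(v,int(g[v,u])) for v in range(258,312,3)])
E
```

```text
[-1.3117113   2.6064751   5.72759889]
330 [(258, 412), (261, 411), (264, 412), (267, 416), (270, 413), (273, 297), (276, 59), (279, 61), (282, 84), (285, 85), (288, 213), (291, 354), (294, 421), (297, 474), (300, 447), (303, 457), (306, 456), (309, 455)]
333 [(258, 416), (261, 420), (264, 419), (267, 419), (270, 399), (273, 148), (276, 58), (279, 62), (282, 85), (285, 75), (288, 125), (291, 164), (294, 187), (297, 226), (300, 443), (303, 458), (306, 454), (309, 453)]
```

```bash
python3 -m pendant '{"targets":[{"dx":-0.0008,"dy":0,"dz":0.0001,"yaw":0},{"dx":-0.0016,"dy":0,"dz":0.0001,"yaw":0},{"dx":-0.0024,"dy":0,"dz":0.0001,"yaw":0},{"dx":-0.0024,"dy":0,"dz":0.0001,"yaw":0},{"dx":-0.0024,"dy":0,"dz":0.0001,"yaw":0}]}'; python3 - <<'E'
from h import *
w=grab_frame("wrist");g=w["pixels"].astype(int).sum(2);print(observe()["ft_force"],observe()["ee_pos"])
for u in(330,):print(u,[(v,int(g[v,u])) for v in range(258,312,3)])
E
```

```text
time_s: 31.0
ee_pos: [0.4719, -0.0315, 0.0251]
tool_rot: [-2.206, -2.237, -0.007]
ft_force: [0.6, 3.2, 6.5]
opening: 0.0002
finger_force: 2.9
[-0.66223619  4.06728535  5.19280535] [ 0.47193562 -0.03148022  0.02508124]
330 [(258, 415), (261, 420), (264, 414), (267, 309), (270, 62), (273, 64), (276, 83), (279, 87), (282, 240), (285, 368), (288, 428), (291, 447), (294, 477), (297, 470), (300, 447), (303, 456), (306, 457), (309, 454)]
```

The finger moved 2.5 mm while the carriage stood still, so it is stalled on the nut. I lift off and check.

```bash
python3 -m pendant '{"targets":[{"dx":0,"dy":0,"dz":-0.001,"yaw":0},{"dx":0,"dy":0,"dz":-0.004,"yaw":0},{"dx":0,"dy":0,"dz":-0.03,"yaw":0},{"dx":0,"dy":0,"dz":-0.07,"yaw":0},{"dx":-0.04,"dy":0,"dz":-0.11,"yaw":0},{"dx":-0.085,"dy":0,"dz":-0.12,"yaw":0},{"dx":-0.085,"dy":0,"dz":-0.12,"yaw":0},{"dx":-0.085,"dy":0,"dz":-0.12,"yaw":0},{"dx":-0.085,"dy":0,"dz":-0.12,"yaw":0},{"dx":-0.085,"dy":0,"dz":-0.12,"yaw":0}]}'; python3 - <<'E'
from h import *
w=grab_frame("wrist");g=w["pixels"].astype(int).sum(2);print(observe()["ft_force"])
c=proj(w,(.4724,-.0845,.0633));print(c,[proj(w,p).round(1).tolist() for p in((.4604,-.0845,.0633),(.4844,-.0845,.0633),(.4724,-.0725,.0633),(.4724,-.0965,.0633))],"jaw tips",proj(w,(.472,-.0725,.079)),proj(w,(.472,-.0965,.079)))
u,v=c.astype(int)
for r in range(v-40,v+44,3): print(r,"".join("#" if x<330 else "+" if x<450 else "." for x in g[r,u-40:u+40]),int(g[r,u]))
E
```

```text
time_s: 32.05
ee_pos: [0.4713, -0.1172, 0.1438]
tool_rot: [-2.203, -2.237, 0.0]
ft_force: [0.7, 0.4, -0.0]
opening: 0.0002
finger_force: 0.0
[-0.7065859   0.92282026 -0.75668856]
[326.15935169 175.89389558] [[306.3, 175.6], [346.0, 176.2], [326.5, 156.0], [325.8, 195.3]] jaw tips [326.04792546 159.96106172] [325.33270016 201.47292914]
135 ....................+++###############+....++........................+++++++++++ 460
138 ....................++################+...+++........................+++++++++++ 463
141 ....................+#################+...+++........................+++++..++++ 467
144 ......................++##############+...+++........................+++++++++++ 473
147 ......................++##############+...+++........................+++++++++++ 472
150 .....................++###############+...+++........................+++++++++++ 486
153 ....................++################+...+++.......................++++++++++++ 490
156 ......................+###############+....+##++....................++++++++++++ 513
159 .......................++############+.....+###
[... 1028 characters left out ...]
#########..................++#########++++............................... 310
198 ..++###########+...................++++++++++................................... 385
201 .....++########+...................+++++..+++................................... 455
204 .....++########+....................++.....++................................... 577
207 ++++++#############++++++++++++#######+++++################+++++++++++++++++++++ 373
210 ################################################################################ 171
213 ################################################################################ 137
216 ################################################################################ 147
```

The jaw tips are 24 mm apart (v≈160 and ≈202 as predicted), with the ring level between them at u 307-343 and the arm clear. I hand in.

```bash
python3 -c "
from bench import *
print(close_job())"
```

```text
the job is handed in; nothing more can be done
None
```

The black ring nut is nipped flat on the rest between the calliper's jaws, and I handed the job in at about 32 s of robot time. The hand-in call did not say pass or fail.

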